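# Hook the returns box's lid shut with the pole

### The arm

A 6-joint arm with a two-finger parallel gripper is mounted at the origin on the work surface. World frame = base frame: x ahead of the robot, y to its left, z up, the work surface at z = 0. Lengths are in mm, angles in rad, forces in N, time in s.
With the tool pointing down it reaches from about 400 to 925 mm from the base axis. Payload 12.5 kg.
Tool frame: the origin (TCP) lies midway between the tips of the shut fingers; the grasp point (between the pads) lies 19 mm behind it; z points along the fingers, y is the direction in which the jaws open and shut (so a half turn about z gives the same grasp; the last joint's range is limited). The gripper opens to 95 mm and grips with 3 to 60 N. Pads are 20 mm wide; open, the fingers measure 119 mm over their backs; the gripper's body (75 mm by 180 mm) begins 59 mm behind the grasp point.
Start: joints at [-1.378, 0.491, 1.559, -0, 1.092, -0.106], TCP at [184.007, -597.32, 186.661] pointing down, gripper open.
Joint ranges: [-3.1, 3.1], [-0.84, 2.19], [0.05, 2.79], [-1.13, 4.28], [0.06, 2.93], [-2.69, 2.69]. Speed limits (rad/s): [2.22, 2.22, 2.79, 3.14, 3.14, 3.14].

### API

Orientations are given as [roll, pitch, yaw] about the fixed x, y, z axes, in that order (R = Rz(yaw) Ry(pitch) Rx(roll)).
In Python, from cell import env, eyes, job_done, boxes_of, regions_of gives the robot as it stands.
- The arm moves only by the tool send_rows, never from a script. Its argument "plan" is text: rows parted by semicolons, each of 5 numbers parted by spaces: the shift along the tool's x, y, z in mm, then the turn about the tool's z in rad, then the finger opening in mm, from 0 to 95.1. In form: x y z roll gripper; .... A call has 1 to 8 rows; each row shifts and turns the pose as measured when the row begins, along the tool's axes as they then stand; what a row does not reach is not made up. A row lasts 1/10 s, in which the tool goes at most 50 mm and 8.59 degrees, less where a joint would pass 70% of its speed; a pose out of reach is approached as far as the arm can. A call with a gripper value outside its range is refused whole. The fingers move at their own pace and stop on an object; the grip force is fixed at half the most. Time passes only in rows, so rows that do not move let the fingers close. It gives the time, the measured TCP pose, the force and the opening at its end, in the units of the state.
- env.state(): the state, without advancing time (a new reading comes with each control period).
- eyes.read_camera(name): name is "scene" or "top" or "wrist"; returns a dict with "image" (480x640x3 uint8, red, green, blue), "vertical_fov" (degrees; the focal length in pixels is half the picture's height over the tangent of half this angle, whatever the lens; pixels are square), "cx", "cy" (the principal point, pixels), "k1" (the pictures are not rectified: a ray, as slopes to the right and down, at radius r is drawn at 1 + k1 r^2 times it, then the intrinsics apply), "extrinsics" (4x4, takes a point from camera to world coordinates). Camera axes: x right, y up, looking along -z (the intrinsics and any distortion apply to the point x, -y, -z); pixel columns grow to the right and rows downward; lengths in mm; the calibration is good to about 2 mm. A picture is of the moment at which its call begins. There is no depth.
- job_done(): hands the job in, once; it reports no verdict.
Trained networks look in a picture, given as the dict that the camera call returned (one of the last four; its "shot" number tells which), for a name from the list of things; names that differ only in an ending like _2 or _b are one class to them, and where a whole thing is asked for, a point or a joint stands for the part that bears it (a point fixed in the world has none). Each returns a list of dicts, best first, with "confidence" (0 to 1); they miss things now and then, are a little off and sometimes report something else, mostly with a low value. They report only what shows in the picture. A call takes as long as a camera call.
- boxes_of(target, picture): "bbox" ([left, top, width, height] in pixels, round what is visible of it).
- regions_of(target, picture): "pixels" (480x640 bool, what is visible of it) and "bbox" ([left, top, width, height] in pixels, round what is visible of it).
The state is a dict: "t": time; "joints": joint angles; "qvel": joint speeds; "tau": joint torques, N m; "eef_pos": TCP position; "tcp_rot": TCP orientation; "ft_force": force on the tool from outside, world axes, zero at the start; "moment": the same for the moment, N m; "opening": opening from 0.0 (shut) to 1.0 (fully open).
Only numpy, scipy, OpenCV 4.12 (cv2) and the standard library are available. Lean on these libraries where they do the work, as an engineer would, in place of code of your own. Each camera call takes 0.05 s, during which the arm holds its last target.

### The job

The vented steel returns box at the back of the bench has been left with its lid up. Pick up the pole with the right-angle hook (not the plain one), put the hook through the ring eye on the lid and swing the lid fully shut, keeping the hook in the ring until it is down and never touching the lid with the gripper or arm. Then unhook, and lay the pole flat on the bench without letting it drop.

Things in the scene. Friction and masses are not known exactly. Their poses are not given: they have to be found in the camera images.
- pole_grip (a point): Middle of the hook pole's wooden handle (130 x 24 x 30 mm high), half-way up, near the centre of mass. The pole (0.16 kg, 345 mm) lies flat; its x axis points along it to the hook, z up. An 8 mm steel rod runs to a corner 180 mm ahead, then turns square into the hook: a level pin 8 mm thick, 42 mm long, along the pole's +y. The butt reaches 162 mm behind. A like pole lacks the hook.
- hook_tip (a point): Centre of the rounded free end of the hook's pin: 180 mm ahead (+x) and 42 mm to the left (+y) of the handle's middle, at the same height. Axes as the pole's.
- ring_eye (a point): Centre of the steel ring eye (36 mm inside, 48 mm outside) standing out from the middle of the lid's free edge, 150 mm from the hinge line. Its y axis is the hole's axis, parallel to the hinge: the pin goes in sideways, along +y. The pin has 14 mm of play all round, so the lid lags that much behind the hook. Turns with the lid: shut, its x points to the hinge, z up.
- lid_hinge (a point): Middle of the hinge line, on the far top rim of the returns box, 143 mm above the bench. y runs along the hinge, x from the box's front to its back, z up. The box is grey steel, 120 mm deep (x), 240 wide (y), 140 high, fixed to the bench, below and in front (-x) of the hinge; the lid is a 124 x 240 x 6 mm plate. A similar box, shut, with a knob and no ring, stands to its right.
- lid (a joint): Lid angle in rad: 0 shut (level), 1.57 upright, at most 1.95 (leaning back). At angle a the ring's centre lies 150 cos(a) mm in front of (-x) and 150 sin(a) mm above the hinge point. The hinge is stiff: the lid stays where it is left and takes about 1 to 2 N at the ring.

How it is judged:
By the outcome, as a careful person would: the job done as asked, in the order asked, and still so for the second after the job is handed in, with the robot touching nothing.
It also fails if it takes over 58 s, if anything falls off the work surface, if the arm or the gripper's body presses on something with over 40 N, if the wrist force passes 120 N, or if a joint passes its speed limit or range.

## Working session

There is one attempt and no reset: what is moved stays moved. The work goes in short steps, Python scripts to look and compute and a tool call to move; the robot and the scene stay as the last step left them, time stands still between calls to the robot, and variables do not carry over. Pictures are saved under pics/ and viewed, and the job is handed in when it is done.

Besides the shell and the picture viewer there is one more tool, called after "Request:" by a JSON object that holds its "api" and its "payload". send_rows: Moves the arm, as the interface text tells. Its arguments: {"type":"object","properties":{"plan":{"type":"string"}},"required":["plan"]}

```bash
ls; mkdir -p pics
cat > look.py <<'E'
import sys,cv2
from cell import env,eyes,boxes_of,regions_of
tag=sys.argv[1]
for n in sys.argv[2:]:
    p=eyes.read_camera(n); cv2.imwrite(f'pics/{tag}_{n}.png',p['image'][:,:,::-1])
    if tag=='a': print(n,p['vertical_fov'],p['cx'],p['cy'],p['k1'],p['extrinsics'])
    for t in ['pole_grip','hook_tip','ring_eye','lid','lid_hinge']:
        try:
            print(n,t,[( [round(float(v)) for v in b['bbox']],round(b['confidence'],2)) for b in boxes_of(t,p)[:3]])
        except Exception as e: print(t,e)
print(env.state())
E
python3 look.py a scene top wrist
```

```text
pics
scene 45.94218570659317 320.93242713918636 249.84127952297567 -0.1653025614943765 [[ 3.99891436e-01 -6.52312532e-01  6.43875143e-01  1.47805477e+03]
 [ 9.16541073e-01  2.89398678e-01 -2.76045044e-01 -3.33396209e+02]
 [-6.26897341e-03  7.00526063e-01  7.13599282e-01  1.08076838e+03]
 [ 0.00000000e+00  0.00000000e+00  0.00000000e+00  1.00000000e+00]]
scene pole_grip [([163, 235, 42, 93], 0.96)]
scene hook_tip [([160, 235, 23, 88], 0.88)]
scene ring_eye [([266, 238, 104, 88], 0.84)]
scene lid [([270, 238, 98, 88], 0.67)]
scene lid_hinge [([246, 231, 122, 133], 0.94)]
top 56.56172842079493 318.77216504720553 235.6059606746257 -0.1100329418713556 [[ 3.84225215e-03  9.95570092e-01 -9.39437526e-02  5.27020171e+02]
 [-9.99974020e-01  4.39815401e-03  5.71105851e-03  2.66904396e+01]
 [ 6.09893814e-03  9.39193686e-02  9.95561126e-01  9.64050308e+02]
 [ 0.00000000e+00  0.00000000e+00  0.00000000e+00  1.00000000e+00]]
top pole_grip [([456, 228, 23, 162], 0.95)]
top hook_tip [([454, 224, 26, 167], 0.93)]
top ring_eye [([277, 117, 143, 43], 0.84)]
top lid [([278, 116, 146, 44], 0.6)]
top lid_h
[... 443 characters left out ...]
ist lid []
wrist lid_hinge []
{'t': 0.9, 'joints': array([-1.37759868e+00,  4.90911609e-01,  1.55889441e+00,  8.52561460e-06,
        1.09170639e+00, -1.05608597e-01]), 'qvel': array([-1.48023473e-04, -1.83539848e-05,  6.79207351e-05,  3.44352107e-04,
       -2.74699543e-04, -1.22354928e-03]), 'tau': array([-3.62686615e-04, -6.12461972e+01, -2.58430177e+01,  6.93062972e-02,
        4.45082027e-02, -3.73951741e-05]), 'eef_pos': array([ 184.01006811, -597.32046829,  186.65565389]), 'tcp_rot': array([3.14151206e+00, 9.34239293e-07, 2.98802311e-01]), 'ft_force': array([-0.09171752, -0.13276764,  0.03405092]), 'moment': array([-0.01608059, -0.02055954, -0.04321634]), 'opening': 1.001331307603018}
```

View pics/a_scene.png

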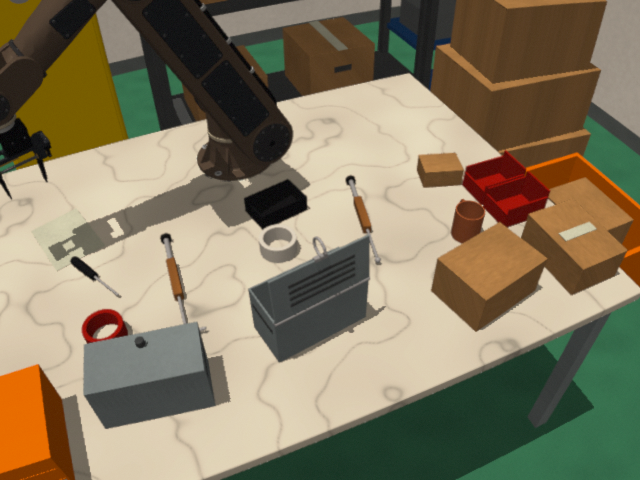

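View pics/a_top.png

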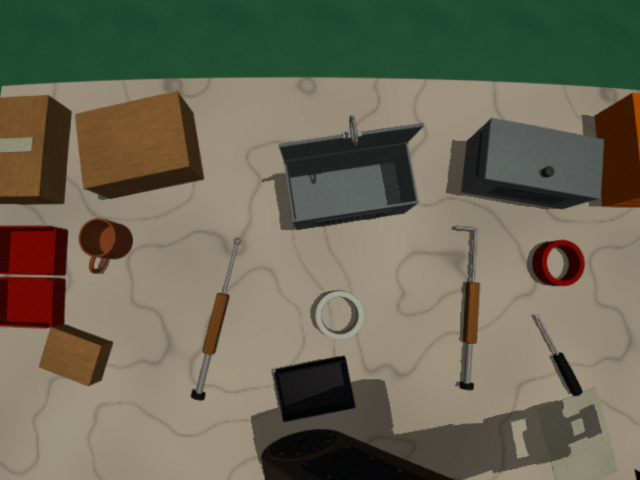

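The pole with the right-angle hook is at top (470,310), with its pin pointing left at (455–475,228). The plain pole is at (215,320). The box is at (350,180), lid roughly upright, ring at (352,130). Next, zoomed crops.

Run:
```python
import cv2
a=cv2.imread('pics/a_top.png'); s=cv2.imread('pics/a_scene.png')
cv2.imwrite('pics/z1.png',cv2.resize(a[100:250,260:460],None,fx=4,fy=4,interpolation=cv2.INTER_CUBIC))
cv2.imwrite('pics/z2.png',cv2.resize(a[215:400,430:510],None,fx=3.2,fy=3.2,interpolation=cv2.INTER_CUBIC))
cv2.imwrite('pics/z3.png',cv2.resize(s[220:370,235:395],None,fx=4,fy=4,interpolation=cv2.INTER_CUBIC))
cv2.imwrite('pics/z4.png',cv2.resize(s[225:345,140:240],None,fx=4,fy=4,interpolation=cv2.INTER_CUBIC))
```

```text
(no output)
```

View pics/z1.png

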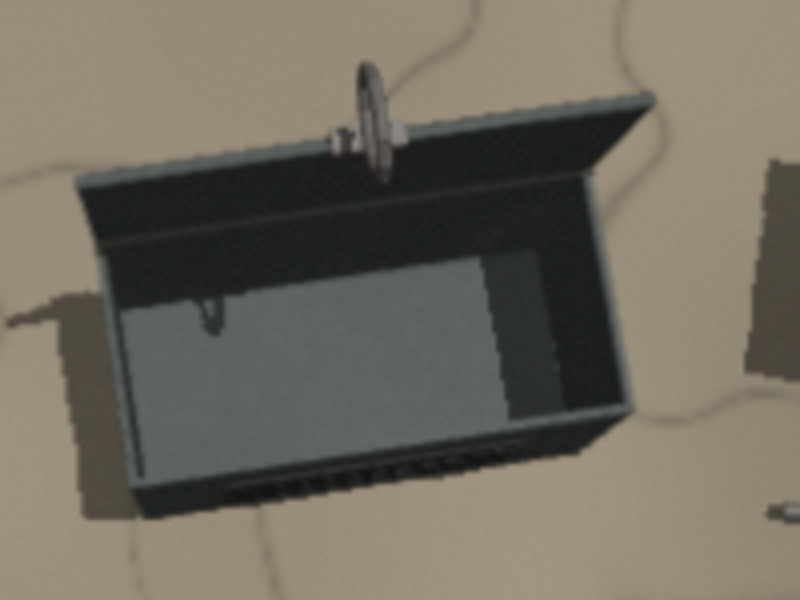

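View pics/z2.png

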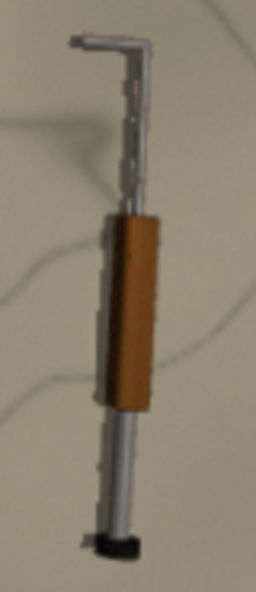

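View pics/z3.png

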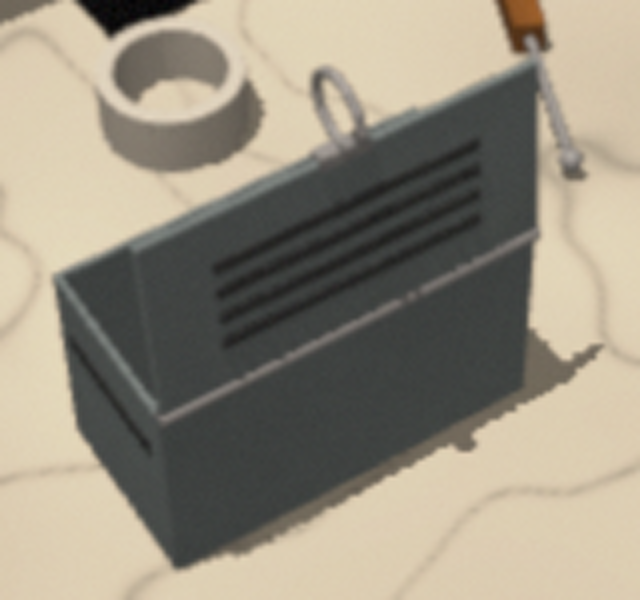

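View pics/z4.png

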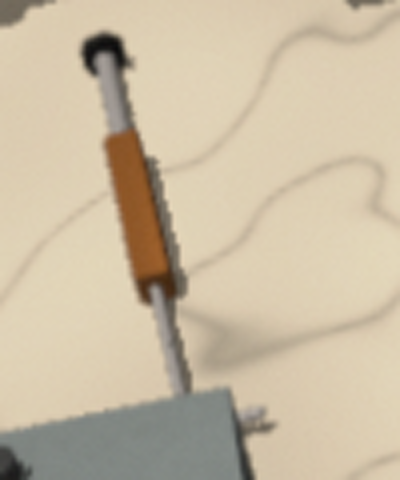

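```bash
cat > geo.py <<'E'
import numpy as np,cv2
from scipy.spatial.transform import Rotation as Rn
CAM={'scene':(45.94218570659317,320.93242713918636,249.84127952297567,-0.1653025614943765,np.array([[3.99891436e-01,-6.52312532e-01,6.43875143e-01,1.47805477e+03],[9.16541073e-01,2.89398678e-01,-2.76045044e-01,-3.33396209e+02],[-6.26897341e-03,7.00526063e-01,7.13599282e-01,1.08076838e+03],[0,0,0,1]])),
'top':(56.56172842079493,318.77216504720553,235.6059606746257,-0.1100329418713556,np.array([[3.84225215e-03,9.95570092e-01,-9.39437526e-02,5.27020171e+02],[-9.99974020e-01,4.39815401e-03,5.71105851e-03,2.66904396e+01],[6.09893814e-03,9.39193686e-02,9.95561126e-01,9.64050308e+02],[0,0,0,1]]))}
def cam(c): return CAM[c] if isinstance(c,str) else (c['vertical_fov'],c['cx'],c['cy'],c['k1'],np.array(c['extrinsics']))
def K(c):
    v,cx,cy,k,E=cam(c); f=240/np.tan(np.radians(v/2)); return np.array([[f,0,cx],[0,f,cy],[0,0,1]]),np.array([k,0,0,0,0.]),E
def ray(c,px):
    k,d,E=K(c); u=cv2.undistortPoints(np.array([[px]],float),k,d)[0,0]
    return E[:3,3],E[:3,:3]@np.array([u[0],-u[1],-1])
def proj(c,P):
    k,d,E=K(c); p=(np.asarray(P,float)-E[:3,3])@E[:3,:3]; p=p*[1,-1,-1]
    return cv2.projectPoints(p.reshape(-1,1,3),np.zeros(3),np.zeros(3),k,d)[0].reshape(-1,2)
def atz(c,px,z):
    o,d=ray(c,px); return o+d*(z-o[2])/d[2]
def tri(*cp):
    A=np.zeros((3,3));b=np.zeros(3);L=[]
    for c,px in cp:
        o,d=ray(c,px); d=d/np.linalg.norm(d); M=np.eye(3)-np.outer(d,d); A+=M;b+=M@o;L.append((o,M))
    X=np.linalg.solve(A,b); return X,[float(np.linalg.norm(M@(X-o))) for o,M in L]
E
python3 - <<'E'
from geo import *
np.set_printoptions(precision=1,suppress=True)
T=lambda n,a,b:print(n,*tri(('top',a),('scene',b)))
T('ring',(353.5,130.5),(320,247))
T('hingeL',(285.5,161.75),(369.25,278.25));T('hingeR',(407.5,143.75),(275.5,324.25))
T('lidL',(280,145.75),(368.75,236.25));T('lidR',(423,124.25),(268.25,281.75))
T('handfront',(473.1,281.6),(179.5,297));T('butt',(466.9,385.9),(166,238))
for n,p,z in [('frontL',(293.75,221.75),140),('frontR',(418,202),140),('hingeL',(285.5,161.75),143),('hingeR',(407.5,143.75),143),('corner',(475.9,228.1),15),('tip',(453.4,228.1),15),('hf',(473.1,281.6),15),('butt',(466.9,385.9),15)]: print(n,atz('top',p,z))
E
```

```text
ring [756.6 -28.6 290.8] [2.3632689356710674, 2.363268935671164]
hingeL [748.3  90.7 134.3] [5.167566642575408, 5.167566642575418]
hingeR [ 784.5 -144.4  136. ] [3.7063014410974082, 3.7063014410974193]
lidL [740.8  88.6 259.7] [2.4986123568855203, 2.498612356885532]
lidR [ 777.8 -145.8  263.8] [1.7622767544845142, 1.7622767544846643]
handfront [ 519.9 -308.7   12.6] [3.5014908206113358, 3.5014908206113065]
butt [ 297.5 -293.    12.4] [3.288439445067747, 3.2884394450677124]
frontL [630.5  68.6 140. ]
frontR [ 669.2 -164.6  140. ]
hingeL [744.   85.2 143. ]
hingeR [ 781.1 -146.4  143. ]
corner [ 634.5 -320.6   15. ]
tip [ 634.2 -270.4   15. ]
hf [ 518.6 -311.3   15. ]
butt [ 296.6 -295.3   15. ]
```

Run:
```python
from geo import *
from scipy.optimize import least_squares
np.set_printoptions(precision=3,suppress=True)
def boxpts(x,y,w,a,z=143):
    L=[(-120,120,-3),(-120,-120,-3),(0,120,0),(0,-120,0),
       (-124*np.cos(a),120,124*np.sin(a)),(-124*np.cos(a),-120,124*np.sin(a)),(-150*np.cos(a),0,150*np.sin(a))]
    R=Rn.from_euler('z',w).as_matrix(); return (R@np.array(L).T).T+[x,y,z]
t=[(293.75,221.75),(418,202),(285.5,161.75),(407.5,143.75),(280,145.75),(423,124.25),(353.5,130.5)]
s=[(369.25,278.25),(275.5,324.25),(368.75,236.25),(268.25,281.75),(320,247)]
for use in ('ts','t','s'):
  def f(p,full=False):
    P=boxpts(*p[:4],p[4] if use=='ts' else 143); r=[]
    if 't' in use: r.append(proj('top',P)-t)
    if 's' in use: r.append(proj('scene',P[2:])-s)
    return np.vstack(r).ravel()
  q=least_squares(f,[760,-30,-.15,1.5,143]); print(use,q.x); print(q.fun.reshape(-1,2).T)
  print('ring',boxpts(*q.x[:4])[6])
def pole(x,y,z,w):
    L=[(180,0,0),(180,46,0),(65,0,0),(65,0,15),(-65,0,15),(-162,0,0)]
    return (Rn.from_euler('z',w).as_matrix()@np.array(L).T).T+[x,y,z]
pt=np.array([(145,44),(72,42),(138,213),(146,216),(134,409),(118,556)])/3.2+[430,215]
ps=np.array([(158,288),(104,45)])/4+[140,225]
ps3=np.array([(124,133)])/4+[140,225]
def g(p):
    P=pole(*p); return np.r_[(proj('top',P)-pt).ravel(),(proj('scene',P[[2,5,4]])-np.vstack([ps,ps3])).ravel()]
q=least_squares(g,[460,-300,15,-.07]);print('pole',q.x);print(q.fun.reshape(-1,2).T)
```

```text
ts [767.389 -27.907   0.162   1.501 137.819]
[[-1.241 -0.078 -2.587 -0.659 -1.899 -0.201 -0.948 -2.306 -2.346 -1.16
  -1.692 -1.546]
 [ 0.785  0.931 -1.394 -2.046 -0.162 -0.101 -0.161 -0.723  0.532 -0.876
   1.191  1.583]]
ring [757.095 -29.586 292.637]
t [765.518 -29.406   0.162   1.501 143.   ]
[[-0.566  1.367 -2.004  0.682 -1.251  1.479  0.293]
 [ 1.463  1.437 -1.121 -1.923  0.048 -0.079 -0.079]]
ring [755.219 -31.09  292.637]
s [773.861 -25.598   0.152   1.479 143.   ]
[[ 0.382 -0.667  0.967 -0.567 -0.043]
 [-0.259  0.57  -1.384  0.111  0.583]]
ring [760.226 -27.681 292.365]
pole [ 453.535 -305.126   11.607   -0.073]
[[-0.962  1.3   -1.216 -1.296 -1.015 -1.428 -1.911 -1.638 -2.514]
 [ 0.168 -0.859  0.142 -0.742  0.493 -1.038 -0.327  0.39  -1.405]]
```

Request:
{"api": "send_rows", "payload": {"plan": "40 -24 0 0.124 95; 40 -24 0 0.124 95; 40 -24 0 0.124 95; 40 -30 0 0 95; 40 -30 0 0 95; 30 -40 0 0 95; 0 0 0 0 95"}}

```text
t: 1.6
eef_pos: [411.1, -413.5, 186.3]
tcp_rot: [3.14, -0.001, -0.093]
ft_force: [-0.8, 0.6, -0.2]
opening: 0.998
```

```bash
cat > go.py <<'E'
import numpy as np
from cell import env
def rep(target=None,yaw=None):
    s=env.state(); p=np.array(s['eef_pos']);w=s['tcp_rot'][2]
    print('t %.2f pos %s rot %s F %s open %.3f'%(s['t'],np.round(p,1),np.round(s['tcp_rot'],3),np.round(s['ft_force'],1),s['opening']))
    if target is not None:
        d=np.array(target)-p; print('tool shift',np.round([d[0]*np.cos(w)+d[1]*np.sin(w),d[0]*np.sin(w)-d[1]*np.cos(w),-d[2]],1))
    if yaw is not None: print('turn',round(w-yaw,3))
E
python3 - <<'E'
from go import *
rep((453,-305,150),-.073)
E
```

```text
t 1.60 pos [ 411.1 -413.5  186.3] rot [ 3.14e+00 -1.00e-03 -9.30e-02] F [-0.8  0.6 -0.2] open 0.998
tool shift [  31.7 -111.9   36.3]
turn -0.02
```

Request:
{"api": "send_rows", "payload": {"plan": "10 -38 12 -0.02 95; 10 -38 12 0 95; 10 -36 12 0 95; 0 0 0 0 95"}}

```text
t: 2.0
eef_pos: [451.3, -301.5, 149.2]
tcp_rot: [3.138, -0.002, -0.071]
ft_force: [0.2, -0.7, 0.4]
opening: 0.997
```

```bash
python3 look.py b wrist
python3 - <<'E'
from go import *
rep((453,-305,150),-.073)
E
```

```text
wrist pole_grip [([304, 0, 30, 389], 0.88)]
wrist hook_tip [([305, 0, 33, 387], 0.88)]
wrist ring_eye []
wrist lid []
wrist lid_hinge []
{'t': 2.3, 'joints': array([-0.7165351 ,  0.4168248 ,  1.80302334, -0.00228769,  0.91441374,
        0.93121607]), 'qvel': array([ 0.00120629, -0.00048708,  0.00390685,  0.00031065, -0.00227908,
        0.0026149 ]), 'tau': array([ 4.03385572e-01, -5.31135213e+01, -2.26502413e+01,  6.33803057e-02,
       -6.15482940e-02, -1.00867185e-02]), 'eef_pos': array([ 450.99450445, -306.12655401,  150.64299346]), 'tcp_rot': array([ 3.13575564, -0.00479299, -0.07555142]), 'ft_force': array([ 0.05941444,  0.56001941, -0.15927885]), 'moment': array([ 0.01745121,  0.0114122 , -0.02472609]), 'opening': 0.9958624498787259}
t 2.30 pos [ 451.  -306.1  150.6] rot [ 3.136 -0.005 -0.076] F [ 0.1  0.6 -0.2] open 0.996
tool shift [ 1.9 -1.3  0.6]
turn -0.003
```

View pics/b_wrist.png

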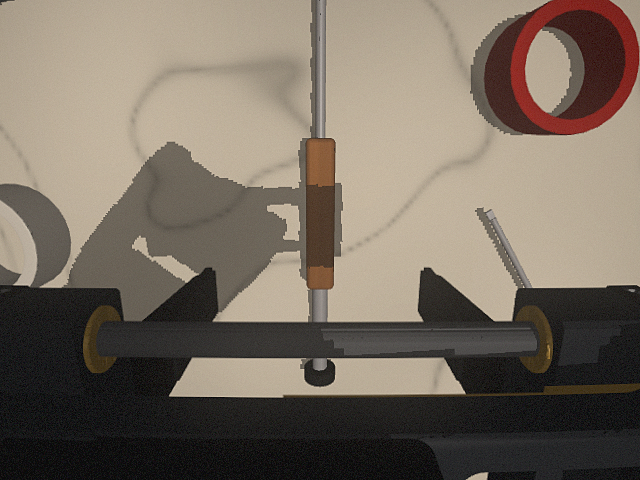

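Wrist view: handle top face spans columns 307–334 and rows 139–289, aligned with the tool and nearly centred between the fingers.

Run:
```python
from geo import *; from go import *
from cell import eyes
p=eyes.read_camera('wrist')
a=atz(p,(320.5,140),30);b=atz(p,(320,288),30);b2=atz(p,(320,288),12)
print(a,b,(a+b)/2,np.linalg.norm(a-b),np.arctan2(*(a-b)[[1,0]]))
rep(((a+b)/2).tolist()[:2]+[3],np.arctan2(*(a-b)[[1,0]]))
# height: width of handle
c=atz(p,(307,150),30);d=atz(p,(334,150),30);print(np.linalg.norm(c-d))
```

```text
[ 517.95759992 -313.74519618   30.        ] [ 392.49684462 -304.07526492   30.        ] [ 455.22722227 -308.91023055   30.        ] 125.83286014204857 -0.07692326402674143
t 2.35 pos [ 451.  -306.   150.6] rot [ 3.136 -0.005 -0.076] F [ 0.2  0.1 -0.6] open 1.003
tool shift [  4.5   2.6 147.6]
turn 0.001
21.61667472535904
```

Request:
{"api": "send_rows", "payload": {"plan": "2 1.5 30 0 95; 2 1 30 0 95; 0 0 25 0 95; 0 0 0 0 95"}}

```text
t: 2.75
eef_pos: [455.2, -313.6, 64.9]
tcp_rot: [3.133, -0.009, -0.08]
ft_force: [-0.5, 0.4, 0.7]
opening: 0.998
```

Run:
```python
from geo import *; from go import *
from cell import eyes
p=eyes.read_camera('wrist'); cv2.imwrite('pics/c_wrist.png',p['image'][:,:,::-1]); print(p['extrinsics'])
rep((455.2,-308.9,3),-.077)
```

```text
[[-7.97469643e-02  9.66347921e-01  2.44565160e-01  5.24290849e+02]
 [-9.96773152e-01 -7.95581341e-02 -1.06670776e-02 -3.16798550e+02]
 [ 9.14903957e-03 -2.44626653e-01  9.69574183e-01  2.62825695e+02]
 [ 0.00000000e+00  0.00000000e+00  0.00000000e+00  1.00000000e+00]]
t 2.80 pos [ 455.8 -314.1   66.5] rot [ 3.131 -0.01  -0.08 ] F [ 1.3 -0.5  0.8] open 1.000
tool shift [-1.1 -5.2 63.5]
turn -0.003
```

View pics/c_wrist.png

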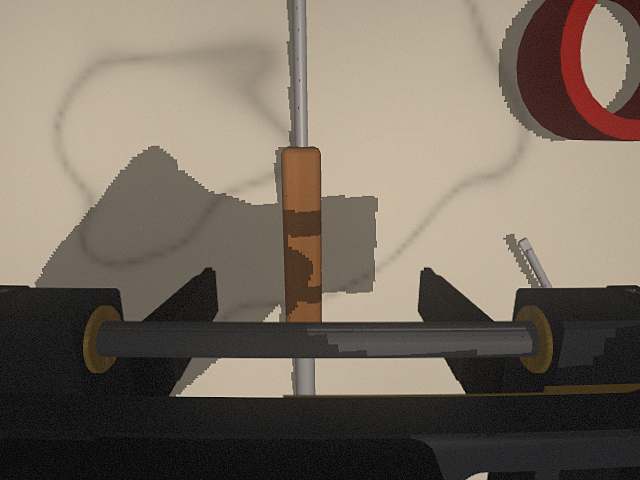

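Run:
```python
from geo import *
from cell import eyes
p=eyes.read_camera('wrist'); 
Tm=lambda pos,r:np.block([[Rn.from_euler('xyz',r).as_matrix(),np.array(pos)[:,None]],[np.zeros((1,3)),np.ones((1,1))]])
from cell import env
s=env.state(); H=np.linalg.inv(Tm(s['eef_pos'],s['tcp_rot']))@p['extrinsics']
b=dict(p); b['extrinsics']=Tm([450.99450445,-306.12655401,150.64299346],[3.13575564,-0.00479299,-0.07555142])@H
for pb,pc in [((320.5,139.5),(302,148)),((307,145),(282,154)),((334,145),(321,154)),((318.5,138),(301,147))]: print(tri((b,pb),(p,pc)))
for z in(20,30):print(atz(p,(302,148),z), atz(b,(320.5,139.5),z),atz(b,(320,288.5),z))
```

```text
(array([ 519.72618869, -312.26001988,   94.30593304]), [1.5928417625079823, 1.5928417625078632])
(array([ 517.47071445, -303.5326121 ,   95.226714  ]), [2.045962556493008, 2.0459625564932846])
(array([ 515.50256563, -320.94080037,   74.76163279]), [2.038553909640318, 2.038553909640342])
(array([ 520.25360468, -311.23305097,   75.90238212]), [1.2064386564246328, 1.2064386564244995])
[ 519.80837922 -309.62515482   20.        ] [ 517.47828885 -313.49799183   20.        ] [ 387.60273912 -303.45895628   20.        ]
[ 520.00554014 -309.92874707   30.        ] [ 517.57261265 -313.38249873   30.        ] [ 391.66817097 -303.65041931   30.        ]
```

Request:
{"api": "send_rows", "payload": {"plan": "-1 -8 20 0 95; -1 -1 20 0 95; 0 0 12 0 95; 0 0 0 0 95"}}

```text
t: 3.25
eef_pos: [458.4, -309.1, 20.3]
tcp_rot: [3.124, -0.02, -0.081]
ft_force: [-0.7, -0.3, 0.2]
opening: 0.998
```

Run:
```python
from geo import *; from go import *
from cell import eyes
p=eyes.read_camera('wrist'); cv2.imwrite('pics/d_wrist.png',p['image'][:,:,::-1])
rep((454,-306,3),-.077)
```

```text
t 3.30 pos [ 458.7 -309.4   21. ] rot [ 3.124 -0.021 -0.081] F [ 0.9  0.5 -0.6] open 1.005
tool shift [-5. -3. 18.]
turn -0.004
```

View pics/d_wrist.png

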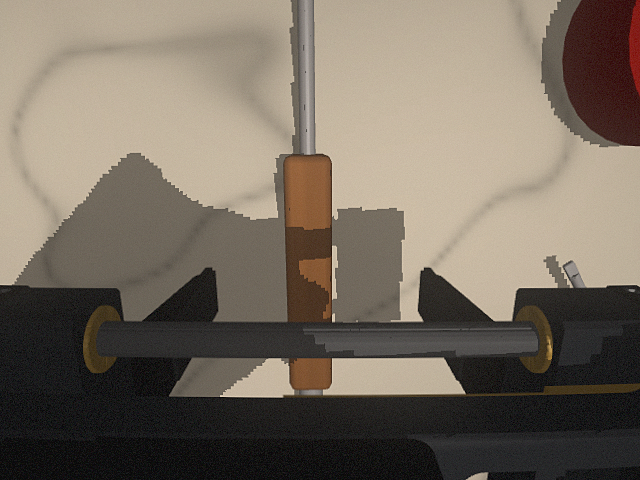

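Request:
{"api": "send_rows", "payload": {"plan": "-3 -3 8 0 95; -1 -1 6 0 95; 0 0 3 0 95; 0 0 0 0 95"}}

```text
t: 3.7
eef_pos: [456.1, -306.1, 5.2]
tcp_rot: [3.121, -0.024, -0.081]
ft_force: [0.0, 0.2, -0.8]
opening: 0.996
```

Run:
```python
from go import *
rep((454,-306,3),-.077)
```

```text
t 3.70 pos [ 456.1 -306.1    5.2] rot [ 3.121 -0.024 -0.081] F [ 0.   0.2 -0.8] open 0.996
tool shift [-2.1  0.   2.2]
turn -0.004
```

Request:
{"api": "send_rows", "payload": {"plan": "-2 0 2 0 95; 0 0 0 0 60; 0 0 0 0 20; 0 0 0 0 10; 0 0 0 0 10; 0 0 0 0 10; 0 0 0 0 10; 0 0 0 0 10"}}

```text
t: 4.5
eef_pos: [454.3, -306.4, 3.5]
tcp_rot: [3.121, -0.025, -0.081]
ft_force: [-0.2, 0.5, 0.3]
opening: 0.469
```

Request:
{"api": "send_rows", "payload": {"plan": "0 0 0 0 10; 0 0 0 0 10; 0 0 0 0 10"}}

```text
t: 4.8
eef_pos: [454.4, -306.4, 3.5]
tcp_rot: [3.121, -0.025, -0.081]
ft_force: [-0.0, -0.7, 0.5]
opening: 0.214
```

Request:
{"api": "send_rows", "payload": {"plan": "0 0 0 0 5; 0 0 0 0 5; 0 0 0 0 5; 0 0 0 0 5"}}

```text
t: 5.2
eef_pos: [454.3, -306.3, 3.5]
tcp_rot: [3.121, -0.025, -0.081]
ft_force: [-0.1, -0.4, 0.2]
opening: 0.053
```

```bash
python3 look.py e wrist top scene
```

```text
wrist pole_grip [([284, 0, 55, 394], 0.93)]
wrist hook_tip [([286, 0, 56, 393], 0.6)]
wrist ring_eye []
wrist lid []
wrist lid_hinge []
top pole_grip [([455, 226, 24, 136], 0.56)]
top hook_tip [([456, 225, 25, 142], 0.6)]
top ring_eye [([281, 114, 142, 47], 0.85), ([284, 116, 139, 113], 0.52)]
top lid [([277, 116, 149, 44], 0.88)]
top lid_hinge [([284, 114, 137, 115], 0.97)]
scene pole_grip [([168, 250, 38, 79], 0.58)]
scene hook_tip [([168, 274, 35, 58], 0.64), ([269, 233, 101, 92], 0.54)]
scene ring_eye [([271, 236, 99, 90], 0.83)]
scene lid [([270, 239, 100, 87], 0.8)]
scene lid_hinge [([250, 233, 118, 131], 0.69)]
{'t': 6.1, 'joints': array([-0.7126597 ,  0.62993264,  1.93308638, -0.00390993,  0.54611405,
        0.94280795]), 'qvel': array([-0.00054764, -0.00125342, -0.0003251 , -0.00099823,  0.00056323,
       -0.00184107]), 'tau': array([-2.09703362e-04, -5.85371339e+01, -1.43016082e+01,  3.90233402e-02,
       -1.42422211e-01,  2.63641807e-03]), 'eef_pos': array([ 454.3500246 , -306.34046009,    3.49098295]), 'tcp_rot': array([ 3.12078936, -0.0250056 , -0.08110293]), 'ft_force': array([-0.85197641, -0.32574075, -0.01366222]), 'moment': array([ 0.03436272, -0.03285529,  0.03239023]), 'opening': 0.05436874551467827}
```

View pics/e_wrist.png

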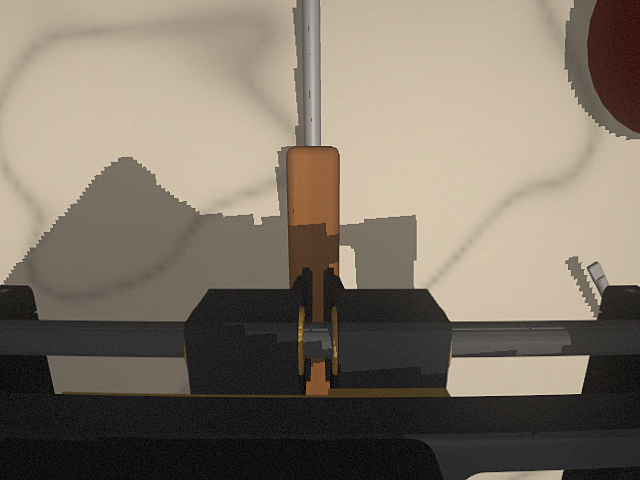

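View pics/e_scene.png

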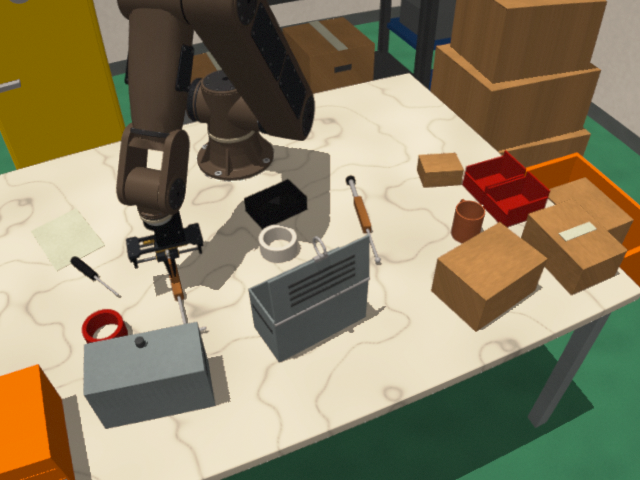

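Run:
```python
import cv2
s=cv2.imread('pics/e_scene.png')
cv2.imwrite('pics/e1.png',cv2.resize(s[200:340,110:230],None,fx=5,fy=4.2,interpolation=cv2.INTER_CUBIC))
from geo import *
print(proj('scene',[[454.3,-306.3,3.5],[454.3,-306.3,30],[454.3,-306.3,60]]))
print(proj('top',[[454.3,-306.3,3.5],[454.3,-306.3,30]]))
from go import env
```

```text
[[173.68684024 280.63281756]
 [171.67333729 273.70929359]
 [169.33927007 265.64580184]]
[[469.53535355 311.28960703]
 [473.77807086 312.20124583]]
```

View pics/e1.png

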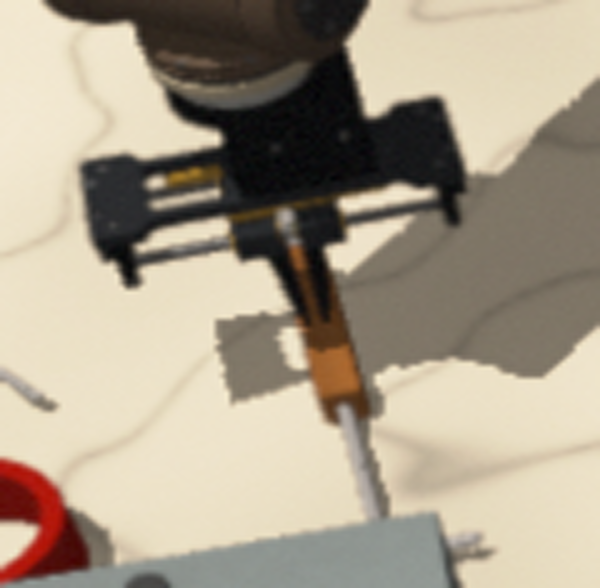

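View pics/e_top.png

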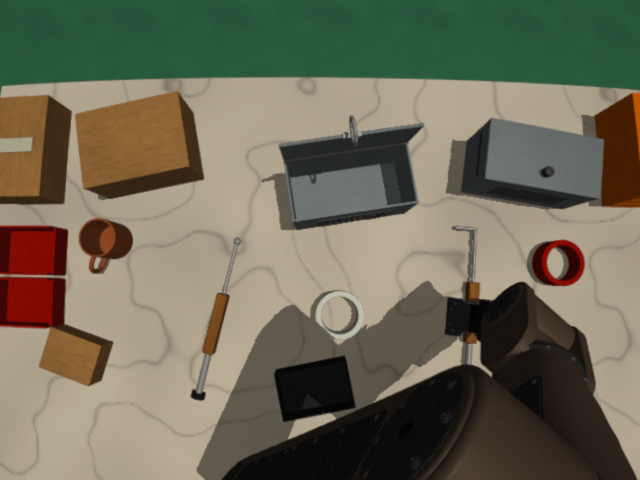

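Run:
```python
from geo import *
from cell import eyes,env
p=eyes.read_camera('wrist'); s=env.state()
R=Rn.from_euler('xyz',s['tcp_rot']).as_matrix()
for z in (0,-10,-19,-30):
    for y in (2.6,47.5): print(z,y,proj(p,s['eef_pos']+R@np.array([10,y,z])))
print(s['tcp_rot'],s['eef_pos'],np.linalg.inv(np.block([[R,s['eef_pos'][:,None]],[np.zeros((1,3)),np.ones((1,1))]]))@p['extrinsics'])
```

```text
0 2.6 [[323.45719204 253.0632131 ]]
0 47.5 [[407.93629166 253.04193008]]
-10 2.6 [[323.75033647 258.90128848]]
-10 47.5 [[412.35575865 258.86076405]]
-19 2.6 [[324.0398006  264.66809475]]
-19 47.5 [[416.71635554 264.60536385]]
-30 2.6 [[324.43189934 272.48284056]]
-30 47.5 [[422.61742386 272.38457563]]
[ 3.1207864  -0.02498236 -0.08108523] [ 454.34122965 -306.34760608    3.49492024] [[ 2.98965622e-04  9.67417265e-01  2.53187177e-01  7.08656940e+01]
 [ 9.99999941e-01 -2.46187171e-04 -2.40138090e-04 -5.78511210e-01]
 [-1.69982299e-04  2.53187234e-01 -9.67417281e-01 -1.97325770e+02]
 [ 0.00000000e+00  0.00000000e+00  0.00000000e+00  1.00000000e+00]]
```

Request:
{"api": "send_rows", "payload": {"plan": "0 0 0 0 60; 0 0 0 0 95; 0 0 0 0 95; 0 0 0 0 95; 0 0 0 0 95; 0 0 0 0 95; 0 0 0 0 95; 0 0 0 0 95"}}

```text
t: 6.95
eef_pos: [454.3, -306.3, 3.5]
tcp_rot: [3.121, -0.025, -0.081]
ft_force: [-0.7, -0.3, -0.3]
opening: 0.667
```

Request:
{"api": "send_rows", "payload": {"plan": "0 0 0 0 95; 0 0 0 0 95; 0 0 2 0 95; 0 0 0 0 95"}}

```text
t: 7.35
eef_pos: [454.4, -306.4, 1.4]
tcp_rot: [3.121, -0.025, -0.081]
ft_force: [0.0, -0.0, -0.1]
opening: 0.978
```

Request:
{"api": "send_rows", "payload": {"plan": "0 0 2 0 95; 0 0 0 0 95"}}

```text
t: 7.55
eef_pos: [454.4, -306.4, -0.9]
tcp_rot: [3.121, -0.025, -0.081]
ft_force: [-0.1, 0.8, 0.1]
opening: 0.999
```

Request:
{"api": "send_rows", "payload": {"plan": "0 0 2 0 95; 0 0 0 0 95"}}

```text
t: 7.75
eef_pos: [454.4, -306.5, -3.2]
tcp_rot: [3.121, -0.025, -0.081]
ft_force: [0.4, 0.0, -0.0]
opening: 1.001
```

Request:
{"api": "send_rows", "payload": {"plan": "0 0 2 0 95; 0 0 0 0 95"}}

```text
t: 7.95
eef_pos: [454.5, -306.5, -5.3]
tcp_rot: [3.121, -0.025, -0.081]
ft_force: [0.4, -0.1, 0.5]
opening: 0.999
```

Request:
{"api": "send_rows", "payload": {"plan": "0 0 2 0 95; 0 0 0 0 95"}}

```text
t: 8.15
eef_pos: [454.5, -306.5, -7.5]
tcp_rot: [3.121, -0.025, -0.081]
ft_force: [0.2, 0.4, -0.5]
opening: 1.0
```

Request:
{"api": "send_rows", "payload": {"plan": "0 0 3 0 95; 0 0 0 0 95"}}

```text
t: 8.35
eef_pos: [454.6, -306.6, -10.8]
tcp_rot: [3.121, -0.025, -0.081]
ft_force: [0.7, -0.1, -0.6]
opening: 0.998
```

Request:
{"api": "send_rows", "payload": {"plan": "0 0 2 0 95; 0 0 0 0 95"}}

```text
t: 8.55
eef_pos: [454.7, -306.7, -13.0]
tcp_rot: [3.121, -0.025, -0.081]
ft_force: [1.0, -0.4, -0.2]
opening: 0.997
```

```bash
python3 look.py f wrist scene | tail -1 | cut -c1-20
python3 - <<'E'
import cv2
s=cv2.imread('pics/f_scene.png')
cv2.imwrite('pics/f1.png',cv2.resize(s[200:340,110:230],None,fx=5,fy=4.2,interpolation=cv2.INTER_CUBIC))
E
```

```text
-1.42795988e-
```

View pics/f1.png

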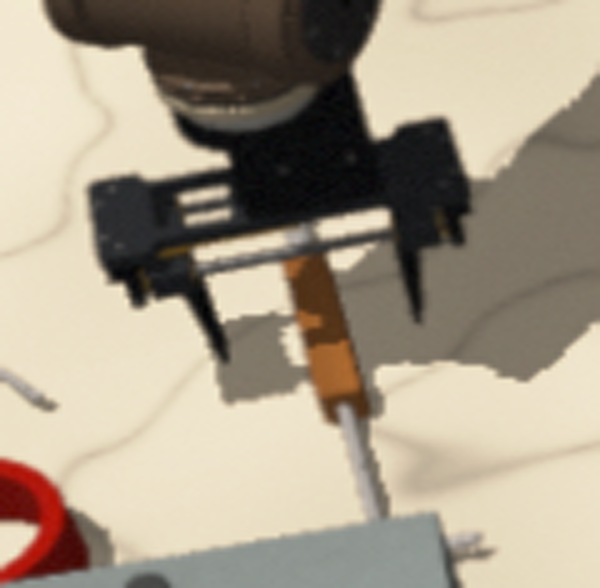

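View pics/f_wrist.png

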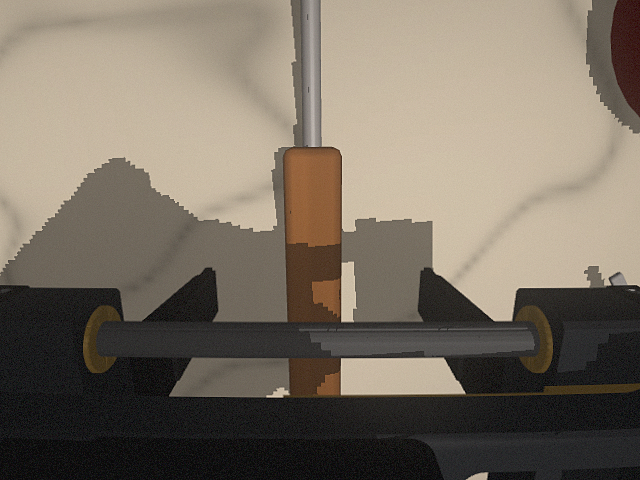

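Request:
{"api": "send_rows", "payload": {"plan": "0 -1 3 0 95; 0 0 3 0 95; 0 0 0 0 95"}}

```text
t: 9.45
eef_pos: [455.0, -305.8, -19.2]
tcp_rot: [3.121, -0.025, -0.081]
ft_force: [-0.4, 1.2, -0.2]
opening: 1.001
```

Request:
{"api": "send_rows", "payload": {"plan": "0 0 3 0 95; 0 0 0 0 95"}}

```text
t: 9.65
eef_pos: [455.0, -305.8, -22.7]
tcp_rot: [3.121, -0.025, -0.081]
ft_force: [0.5, -0.0, -1.1]
opening: 1.001
```

Request:
{"api": "send_rows", "payload": {"plan": "0 0 2 0 95; 0 0 0 0 95"}}

```text
t: 9.85
eef_pos: [455.1, -305.9, -24.9]
tcp_rot: [3.121, -0.025, -0.081]
ft_force: [1.6, 0.4, 0.2]
opening: 0.999
```

Request:
{"api": "send_rows", "payload": {"plan": "0 0 2 0 95; 0 0 0 0 95"}}

```text
t: 10.05
eef_pos: [455.3, -306.0, -26.5]
tcp_rot: [3.121, -0.025, -0.081]
ft_force: [-0.5, 0.2, 3.7]
opening: 0.997
```

Request:
{"api": "send_rows", "payload": {"plan": "0 0 -2 0 95; 0 0 0 0 40; 0 0 0 0 10; 0 0 0 0 10; 0 0 0 0 10; 0 0 0 0 10; 0 0 0 0 10; 0 0 0 0 10"}}

```text
t: 10.85
eef_pos: [455.2, -306.0, -24.6]
tcp_rot: [3.121, -0.025, -0.081]
ft_force: [-1.0, -0.3, -0.3]
opening: 0.467
```

Request:
{"api": "send_rows", "payload": {"plan": "0 0 0 0 5; 0 0 0 0 5; 0 0 0 0 5; 0 0 0 0 5"}}

```text
t: 11.25
eef_pos: [455.2, -306.0, -24.7]
tcp_rot: [3.121, -0.025, -0.081]
ft_force: [0.1, 0.2, -0.0]
opening: 0.251
```

Request:
{"api": "send_rows", "payload": {"plan": "0 0 0 0 0; 0 0 0 0 0; 0 0 -4 0 0; 0 0 -8 0 0; 0 0 -15 0 0; 0 0 0 0 0"}}

```text
t: 11.85
eef_pos: [454.2, -305.1, 3.8]
tcp_rot: [3.121, -0.024, -0.081]
ft_force: [0.0, -0.5, -1.8]
opening: 0.252
```

Run:
```python
from geo import *; from go import *
from cell import eyes
for n in('wrist','scene'):
  p=eyes.read_camera(n); cv2.imwrite(f'pics/g_{n}.png',p['image'][:,:,::-1])
rep()
```

```text
t 11.95 pos [ 453.7 -304.7    2.4] rot [ 3.122 -0.023 -0.081] F [ 0.4 -0.6 -2.2] open 0.252
```

View pics/g_wrist.png

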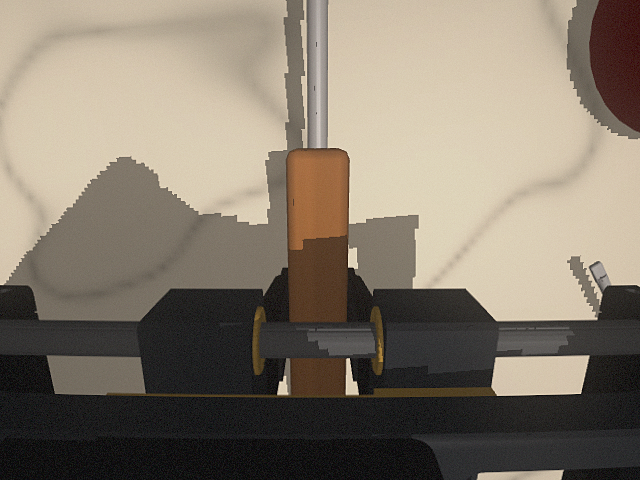

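Request:
{"api": "send_rows", "payload": {"plan": "0 0 -20 0 0; 0 0 -35 0 0; 0 0 -40 0 0; 0 0 -40 0 0; 0 0 -40 0 0; 0 0 -35 0 0; 0 0 -20 0 0; 0 0 0 0 0"}}

```text
t: 12.75
eef_pos: [447.5, -298.9, 235.9]
tcp_rot: [3.128, -0.016, -0.082]
ft_force: [0.0, 0.3, -1.6]
opening: 0.252
```

Run:
```python
from go import *
rep((570,-150,253),.157)
```

```text
t 12.75 pos [ 447.5 -298.9  235.9] rot [ 3.128 -0.016 -0.082] F [ 0.   0.3 -1.6] open 0.252
tool shift [ 110.  -158.4  -17.1]
turn -0.239
```

Request:
{"api": "send_rows", "payload": {"plan": "15 -30 -5 -0.08 0; 20 -30 -5 -0.08 0; 25 -30 -5 -0.08 0; 25 -25 -2 0 0; 15 -10 0 0 0; 0 0 0 0 0"}}

```text
t: 13.35
eef_pos: [541.7, -161.9, 241.8]
tcp_rot: [3.131, -0.002, 0.166]
ft_force: [-0.3, 0.0, -1.7]
opening: 0.251
```

Run:
```python
from geo import *; from go import *
from cell import eyes
for n in('top','scene'):
  p=eyes.read_camera(n); cv2.imwrite(f'pics/h_{n}.png',p['image'][:,:,::-1])
rep((590,-143.5,253),.157)
```

```text
t 13.45 pos [ 540.4 -163.3  242.1] rot [ 3.131e+00 -2.000e-03  1.640e-01] F [-0.5  0.1 -1.3] open 0.252
tool shift [ 52.2 -11.5 -10.9]
turn 0.007
```

View pics/h_top.png

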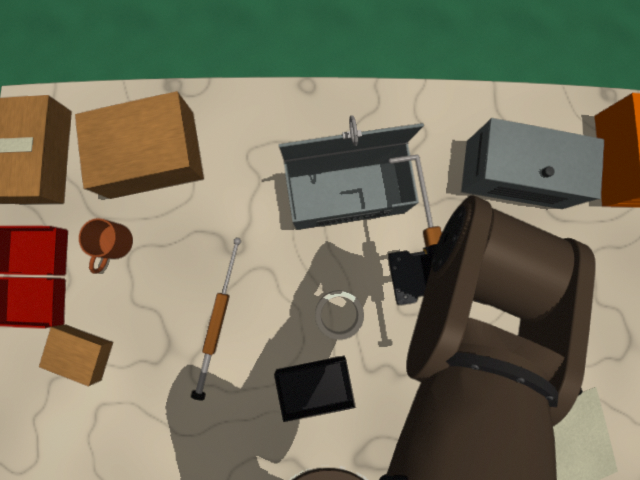

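View pics/h_scene.png

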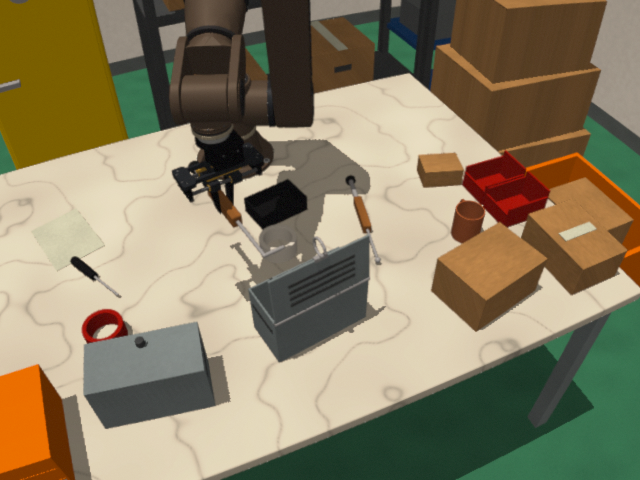

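```bash
cat > zoom.py <<'E'
import sys,cv2
f,x,y,w,h,k=sys.argv[1],*map(float,sys.argv[2:7])
a=cv2.imread(f'pics/{f}.png')[int(y):int(y+h),int(x):int(x+w)]
cv2.imwrite(f'pics/{f}_z{int(x)}_{int(y)}.png',cv2.resize(a,None,fx=k,fy=k,interpolation=cv2.INTER_CUBIC))
E
python3 zoom.py h_top 330 100 120 150 4; python3 zoom.py h_scene 205 180 140 100 5
```

```text
(no output)
```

View pics/h_top_z330_100.png

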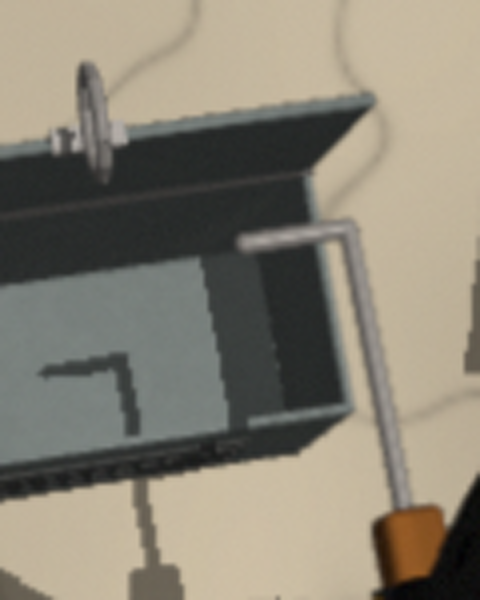

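View pics/h_scene_z205_180.png

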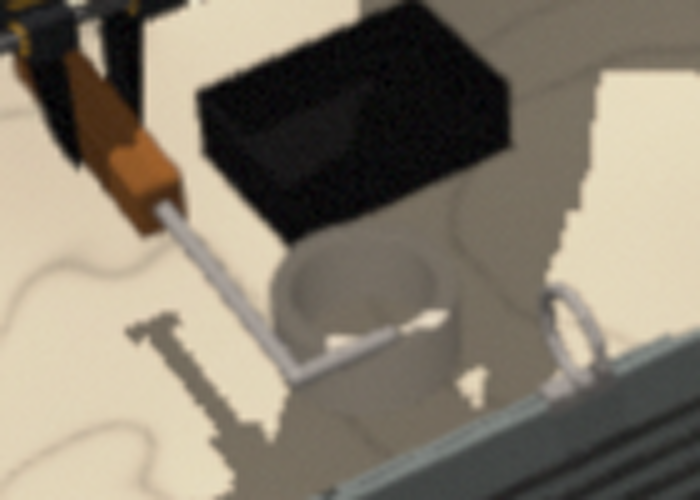

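Run:
```python
from geo import *
np.set_printoptions(precision=1,suppress=True)
t=lambda x,y:((x+.5)/4-.5+330,(y+.5)/4-.5+100)
s=lambda x,y:((x+.5)/5-.5+205,(y+.5)/5-.5+180)
P={}
for n,a,b in [('tip',t(249,242),s(387,335)),('corner',t(348,230),s(296,376)),('junc',t(403,507),s(163,209)),('ring',t(95,122),s(574,335)),('ringtip',t(88,65),s(555,285))]:
    P[n],e=tri(('top',a),('scene',b)); print(n,P[n],e[0])
w=.162;R=Rn.from_euler('z',-w).as_matrix()
print('ring-tip in box axes',R@(P['ring']-P['tip']))
d=P['tip']-P['corner'];print(np.linalg.norm(d),np.arctan2(-d[0],d[1])); d=P['corner']-P['junc'];print(np.linalg.norm(d),np.arctan2(d[1],d[0]),d[2])
```

```text
tip [712.7 -91.4 277.4] 1.207157367253227
corner [ 718.4 -131.7  276.1] 0.8196542849924872
junc [ 606.9 -150.8  279.4] 0.28028601380670604
ring [756.5 -29.  292. ] 1.6059641139774714
ringtip [763.6 -31.  327.4] 6.367690195168087
ring-tip in box axes [53.2 54.5 14.6]
40.80588775490239 0.13857135240557997
113.097653328251 0.16926897815310185 -3.293187325173392
```

Request:
{"api": "send_rows", "payload": {"plan": "12 -5 -5 0 0; 14 -8 -5 0 0; 14 -8 -4 0 0; 10 -4 -2 0 0; 0 0 0 0 0"}}

```text
t: 13.95
eef_pos: [588.2, -130.7, 258.4]
tcp_rot: [3.131, -0.001, 0.159]
ft_force: [-0.5, 0.7, -1.5]
opening: 0.249
```

```bash
python3 - <<'E'
from geo import *; from go import *
from cell import eyes
for n in('top','scene'):
  p=eyes.read_camera(n); cv2.imwrite(f'pics/i_{n}.png',p['image'][:,:,::-1])
rep()
E
python3 zoom.py i_top 330 100 120 150 4; python3 zoom.py i_scene 225 200 120 100 6
```

```text
t 14.05 pos [ 587.1 -131.2  258. ] rot [3.132 0.    0.159] F [ 0.   0.1 -0.8] open 0.253
```

View pics/i_top_z330_100.png

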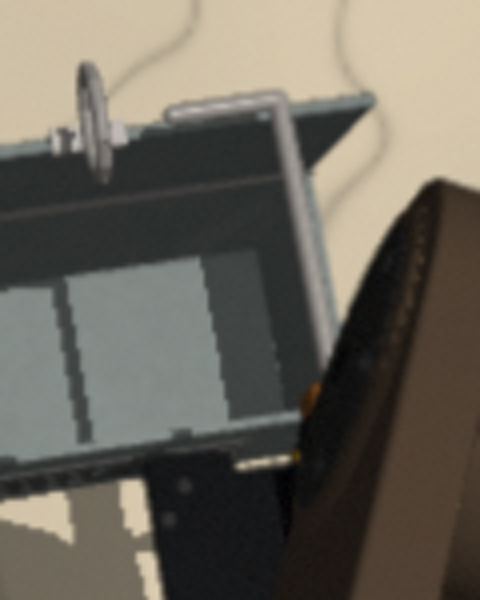

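View pics/i_scene_z225_200.png

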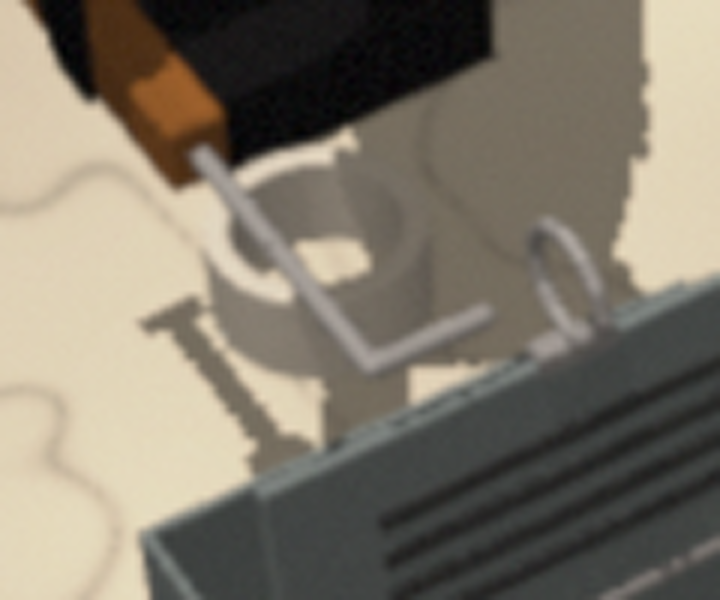

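Run:
```python
from geo import *
np.set_printoptions(precision=1,suppress=True)
t=lambda x,y:((x+.5)/4-.5+330,(y+.5)/4-.5+100)
s=lambda x,y:((x+.5)/6-.5+225,(y+.5)/6-.5+200)
P={}
for n,a,b in [('tip',t(177,111.5),s(482,315)),('corner',t(279,103),s(372,360)),('ring',t(95,122),s(568,281))]:
    P[n],e=tri(('top',a),('scene',b)); print(n,P[n],e[0])
w=.162;R=Rn.from_euler('z',-w).as_matrix()
print('ring-tip in box axes',R@(P['ring']-P['tip']),R@(P['tip']-P['corner']))
```

```text
tip [760.4 -61.1 293.8] 1.391488534291786
corner [ 764.5 -101.1  293.7] 1.57867099915113
ring [756.3 -29.1 292.4] 1.4715322200895646
ring-tip in box axes [ 1.1 32.3 -1.3] [ 2.4 40.1  0. ]
```

Request:
{"api": "send_rows", "payload": {"plan": "1 -8 0 0 0; 0 -10 0 0 0; 0 -12 0 0 0; 0 -12 0 0 0; 0 -10 0 0 0; 0 0 0 0 0"}}

```text
t: 14.65
eef_pos: [577.6, -75.4, 257.5]
tcp_rot: [3.132, 0.001, 0.157]
ft_force: [-0.4, 0.1, -1.9]
opening: 0.25
```

```bash
cat > snap.py <<'E'
import sys,cv2
from go import *
from cell import eyes
for n in sys.argv[2:]:
  p=eyes.read_camera(n); cv2.imwrite(f'pics/{sys.argv[1]}_{n}.png',p['image'][:,:,::-1])
rep()
E
python3 snap.py j top scene
python3 zoom.py j_top 310 100 120 150 4; python3 zoom.py j_scene 225 200 120 100 6
```

```text
t 14.75 pos [577.9 -76.5 257.4] rot [3.132e+00 1.000e-03 1.570e-01] F [ 0.2 -0.1 -1.6] open 0.248
```

View pics/j_top_z310_100.png

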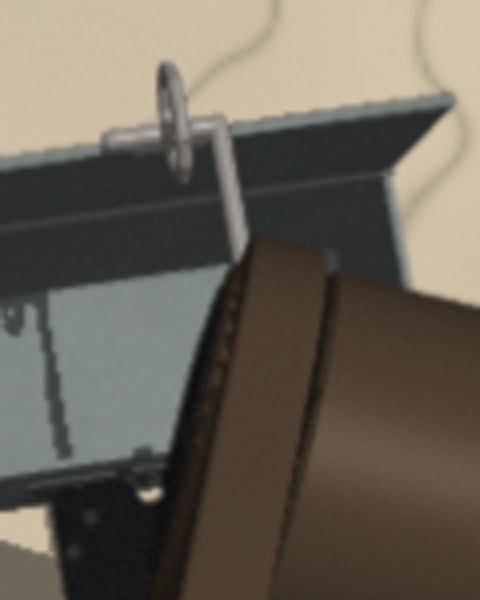

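View pics/j_scene_z225_200.png

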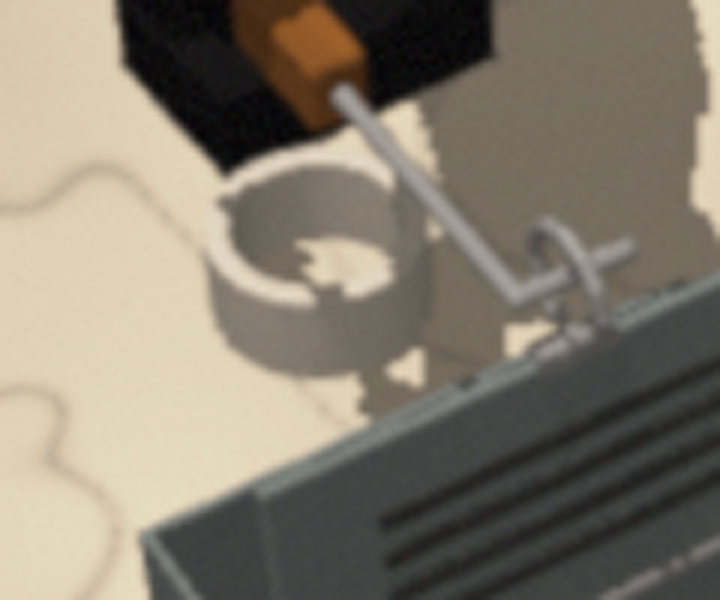

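```bash
cat >> go.py <<'E'
def arc(deg,lead=14):
    a=np.radians(deg); f=150*np.cos(a)+lead*np.sin(a); u=150*np.sin(a)-lead*np.cos(a)
    rep((577.9-(f-10.4)*np.cos(.162),-76.5-(f-10.4)*np.sin(.162),257.4+u-149.6))
E
python3 -c "
from go import *
arc(60)"
```

```text
t 14.75 pos [577.9 -76.5 257.4] rot [3.132e+00 1.000e-03 1.570e-01] F [ 0.2 -0.1 -1.6] open 0.248
tool shift [-76.7   0.4  26.7]
```

Request:
{"api": "send_rows", "payload": {"plan": "-15 0 2 0 0; -14 0 3 0 0; -12 0 4 0 0; -12 0 5 0 0; -11 0 6 0 0; -11 0 7 0 0; 0 0 0 0 0"}}

```text
t: 15.45
eef_pos: [502.8, -91.2, 229.4]
tcp_rot: [3.131, -0.002, 0.155]
ft_force: [-0.9, 0.6, -1.4]
opening: 0.247
```

```bash
python3 -c "
from go import *
arc(60)"; python3 snap.py k top scene
python3 zoom.py k_top 310 100 120 150 4; python3 zoom.py k_scene 225 200 120 100 6
```

```text
t 15.45 pos [502.8 -91.2 229.4] rot [ 3.131e+00 -2.000e-03  1.550e-01] F [-0.9  0.6 -1.4] open 0.247
tool shift [-0.3 -2.4 -1.3]
t 15.55 pos [504.3 -91.2 230.2] rot [ 3.13e+00 -3.00e-03  1.56e-01] F [ 0.4 -0.1 -1.3] open 0.250
```

View pics/k_top_z310_100.png

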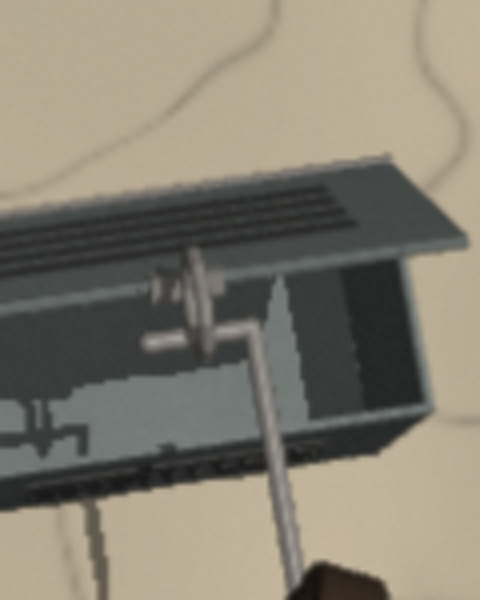

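View pics/k_scene_z225_200.png

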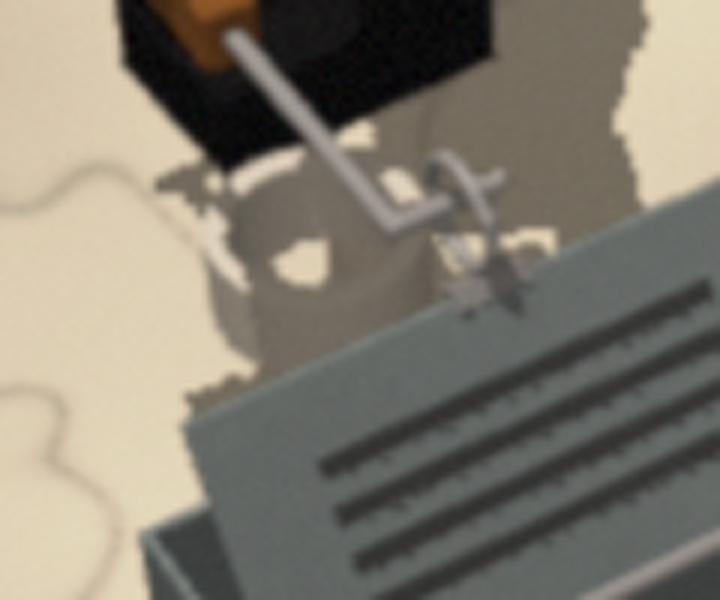

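Request:
{"api": "send_rows", "payload": {"plan": "-11 -1 7 0 0; -10 -1 8 0 0; -9 0 10 0 0; -8 0 10 0 0; -7 0 11 0 0; -6 0 11 0 0; 0 0 0 0 0"}}

```text
t: 16.25
eef_pos: [456.0, -98.8, 172.2]
tcp_rot: [3.127, -0.009, 0.156]
ft_force: [-0.6, -0.9, -1.6]
opening: 0.248
```

```bash
python3 -c "
from go import *
arc(30)"; python3 snap.py l top scene
python3 zoom.py l_top 310 100 120 150 4; python3 zoom.py l_scene 215 180 120 100 6
```

```text
t 16.25 pos [456.  -98.8 172.2] rot [ 3.127 -0.009  0.156] F [-0.6 -0.9 -1.6] open 0.248
tool shift [-2.7 -2.4  1.5]
t 16.35 pos [457.2 -99.  173.4] rot [ 3.126 -0.011  0.156] F [ 0.3 -0.1 -2.5] open 0.249
```

View pics/l_top_z310_100.png

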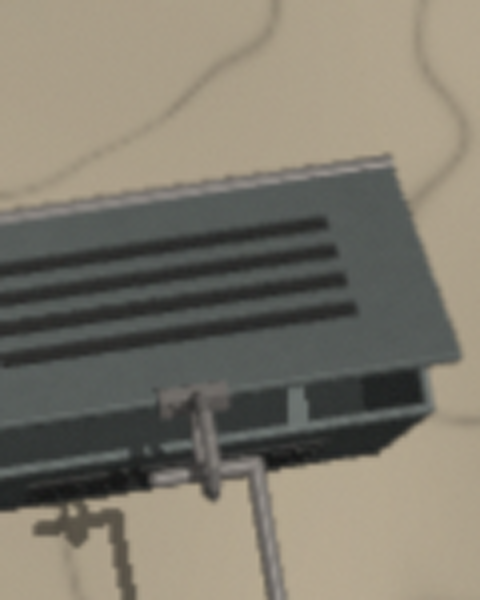

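View pics/l_scene_z215_180.png

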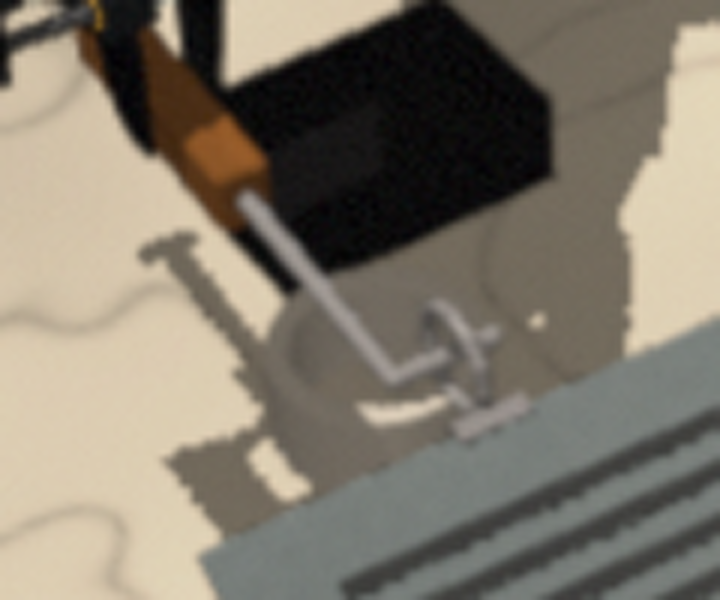

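Request:
{"api": "send_rows", "payload": {"plan": "-7 -1 13 0 0; -6 -1 13 0 0; -4 0 13 0 0; -2 0 13 0 0; 0 0 0 0 0"}}

```text
t: 16.85
eef_pos: [443.2, -101.7, 123.2]
tcp_rot: [3.122, -0.019, 0.157]
ft_force: [0.1, -0.2, -1.4]
opening: 0.252
```

```bash
python3 -c "
from go import *
arc(10);arc(0)"
```

```text
t 16.85 pos [ 443.2 -101.7  123.2] rot [ 3.122 -0.019  0.157] F [ 0.1 -0.2 -1.4] open 0.252
tool shift [-2.8 -3.2  3.1]
t 16.85 pos [ 443.2 -101.7  123.2] rot [ 3.122 -0.019  0.157] F [ 0.1 -0.2 -1.4] open 0.252
tool shift [-2.6 -3.2 29.4]
```

Request:
{"api": "send_rows", "payload": {"plan": "-2 -1 10 0 0; -1 -1 10 0 0; 0 0 9 0 0; 0 0 0 0 0"}}

```text
t: 17.25
eef_pos: [442.5, -101.1, 93.7]
tcp_rot: [3.12, -0.023, 0.157]
ft_force: [-0.6, -0.9, -1.9]
opening: 0.25
```

```bash
python3 snap.py m top scene
python3 zoom.py m_top 310 100 120 150 4; python3 zoom.py m_scene 200 180 200 170 4
```

```text
t 17.35 pos [ 442.8 -101.2   94.5] rot [ 3.12  -0.023  0.157] F [-0.3  0.2 -2.2] open 0.251
```

View pics/m_top_z310_100.png

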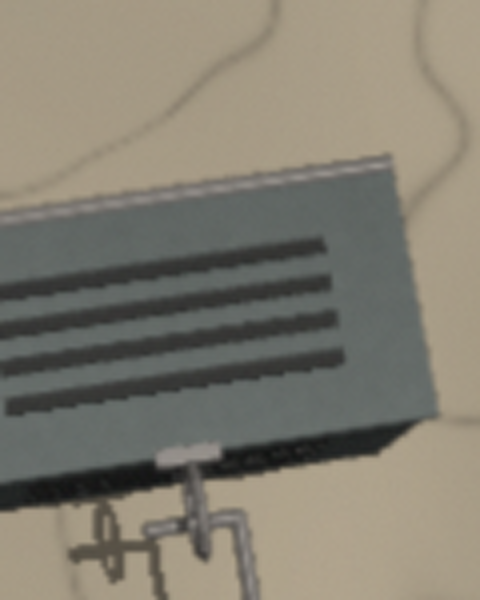

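View pics/m_scene_z200_180.png

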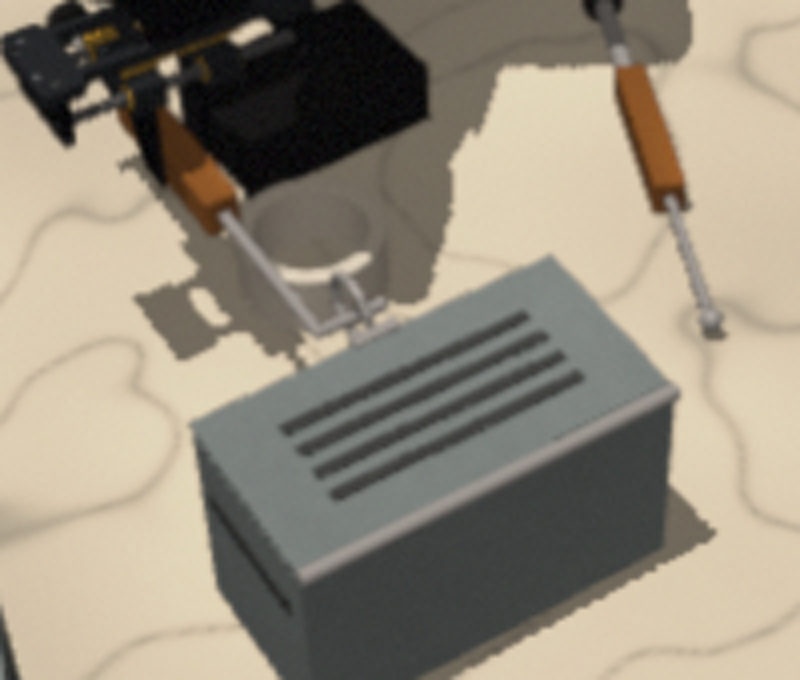

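Request:
{"api": "send_rows", "payload": {"plan": "0 0 3 0 0; 0 0 0 0 0"}}

```text
t: 17.55
eef_pos: [443.2, -101.3, 91.7]
tcp_rot: [3.12, -0.024, 0.157]
ft_force: [0.3, -0.2, -1.7]
opening: 0.249
```

Request:
{"api": "send_rows", "payload": {"plan": "0 0 3 0 0; 0 0 0 0 0"}}

```text
t: 17.75
eef_pos: [443.7, -101.5, 88.9]
tcp_rot: [3.119, -0.025, 0.157]
ft_force: [0.1, 0.4, -0.5]
opening: 0.251
```

```bash
python3 snap.py n top scene
python3 zoom.py n_top 310 100 120 150 4; python3 zoom.py n_scene 200 180 200 170 4
```

```text
t 17.85 pos [ 443.6 -101.5   89.1] rot [ 3.119 -0.025  0.157] F [ 1.5  0.6 -0.8] open 0.247
```

View pics/n_scene_z200_180.png

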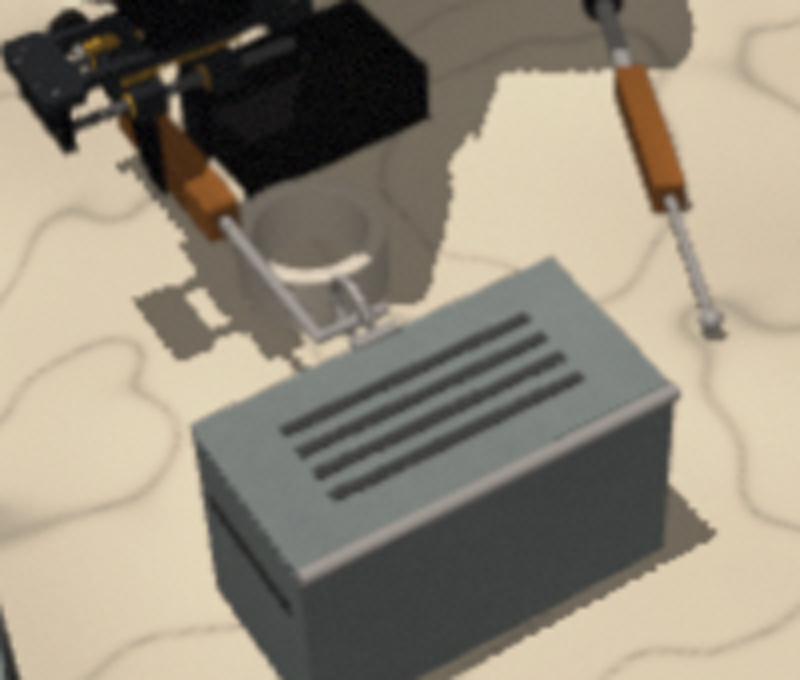

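View pics/n_top_z310_100.png

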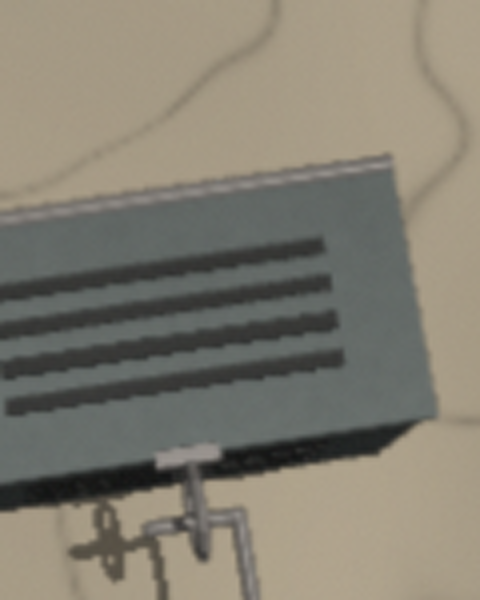

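Request:
{"api": "send_rows", "payload": {"plan": "0 0 3 0 0; 0 0 0 0 0"}}

```text
t: 18.05
eef_pos: [444.0, -101.6, 86.1]
tcp_rot: [3.119, -0.026, 0.157]
ft_force: [0.3, -0.3, -0.9]
opening: 0.251
```

Request:
{"api": "send_rows", "payload": {"plan": "0 0 3 0 0; 0 0 0 0 0"}}

```text
t: 18.25
eef_pos: [444.2, -101.7, 83.0]
tcp_rot: [3.118, -0.026, 0.157]
ft_force: [-0.2, 0.9, 0.4]
opening: 0.251
```

```bash
python3 snap.py o top scene
python3 zoom.py o_scene 200 180 200 170 4
python3 - <<'E'
import cv2,numpy as np
for n in ('scene','top'):
  im=[cv2.imread(f'pics/{k}_{n}.png',0).astype(float) for k in 'mno']
  sl=(slice(232,360),slice(248,372)) if n=='scene' else (slice(135,225),slice(280,425))
  print(n,[np.abs(im[i][sl]-im[j][sl]).mean().round(2) for i,j in((0,1),(1,2),(0,2))])
E
```

```text
t 18.35 pos [ 444.2 -101.8   83.2] rot [ 3.118 -0.026  0.157] F [-0.3  0.7 -0.3] open 0.252
scene [np.float64(2.3), np.float64(1.29), np.float64(2.68)]
top [np.float64(1.55), np.float64(0.74), np.float64(1.58)]
```

View pics/o_scene_z200_180.png

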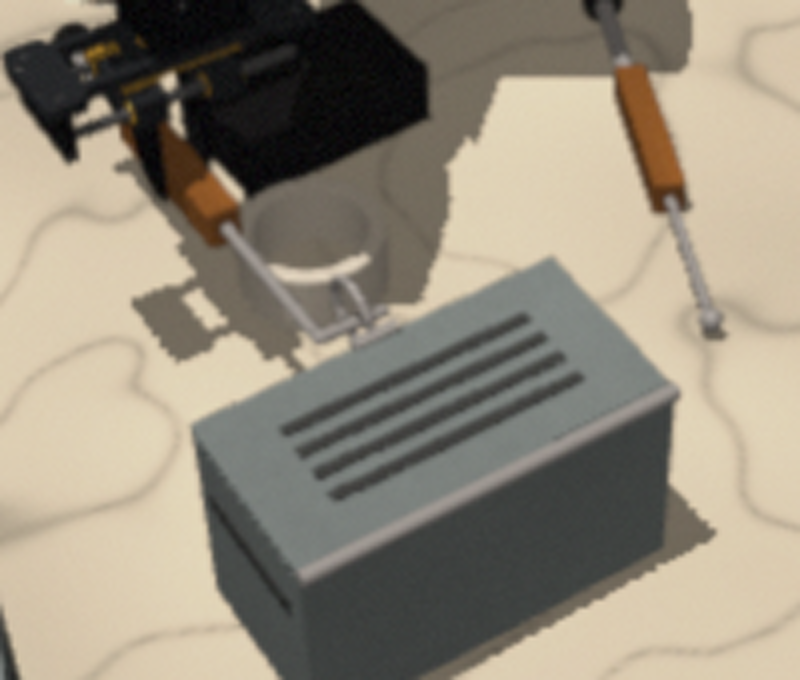

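Request:
{"api": "send_rows", "payload": {"plan": "0 0 3 0 0; 0 0 0 0 0; 0 0 0 0 0"}}

```text
t: 18.65
eef_pos: [444.4, -101.8, 80.0]
tcp_rot: [3.118, -0.027, 0.157]
ft_force: [-0.2, 0.5, 0.1]
opening: 0.251
```

```bash
python3 snap.py p top scene
python3 zoom.py p_scene 200 180 200 170 4
python3 - <<'E'
import cv2,numpy as np
for n in ('scene','top'):
  im=[cv2.imread(f'pics/{k}_{n}.png',0).astype(np.float32) for k in 'mnop']
  sl=(slice(250,312),slice(252,366)) if n=='scene' else (slice(142,215),slice(300,410))
  for i,j in((0,1),(1,2),(2,3)): print(n,np.abs(im[i][sl]-im[j][sl]).mean().round(2),np.round(cv2.phaseCorrelate(im[i][sl],im[j][sl],cv2.createHanningWindow((sl[1].stop-sl[1].start,sl[0].stop-sl[0].start),cv2.CV_32F))[0],3))
E
```

```text
t 18.75 pos [ 444.4 -101.8   80. ] rot [ 3.118 -0.027  0.157] F [-0.3  0.3 -0.4] open 0.253
scene 3.33 [-0.269  0.656]
scene 1.32 [-0.238  0.221]
scene 1.13 [-0.173  0.098]
top 1.85 [0.284 0.544]
top 0.76 [-0.087  0.46 ]
top 0.75 [0.106 0.543]
```

View pics/p_scene_z200_180.png

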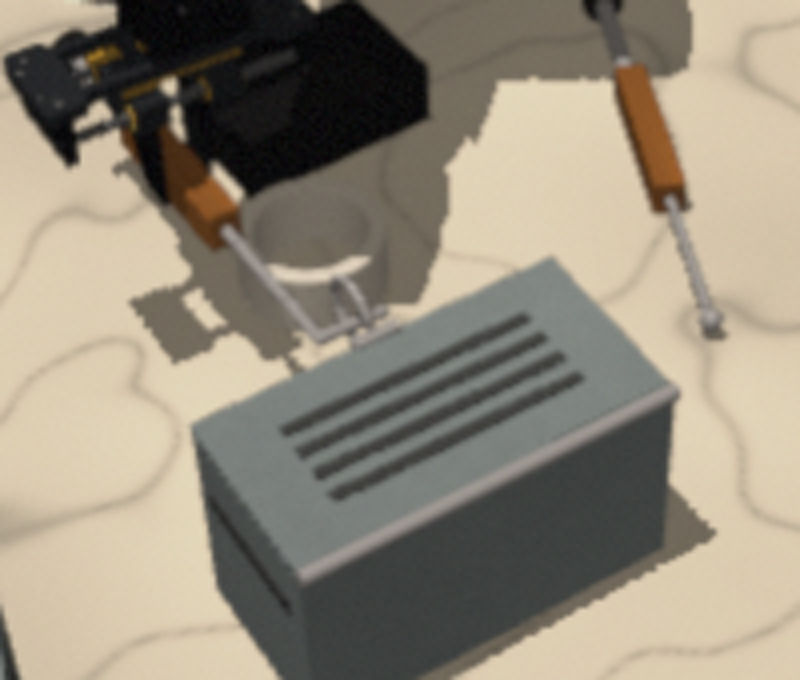

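Request:
{"api": "send_rows", "payload": {"plan": "0 0 -4 0 0; 0 0 -5 0 0; 0 0 0 0 0"}}

```text
t: 19.05
eef_pos: [443.6, -101.5, 89.6]
tcp_rot: [3.119, -0.025, 0.157]
ft_force: [-0.3, 0.2, -0.8]
opening: 0.252
```

```bash
python3 snap.py q top scene
python3 zoom.py q_scene 240 220 80 60 8;python3 zoom.py q_top 320 180 80 80 6
```

```text
t 19.15 pos [ 443.5 -101.5   89.2] rot [ 3.119 -0.025  0.157] F [ 0.   0.  -2.2] open 0.251
```

View pics/q_scene_z240_220.png

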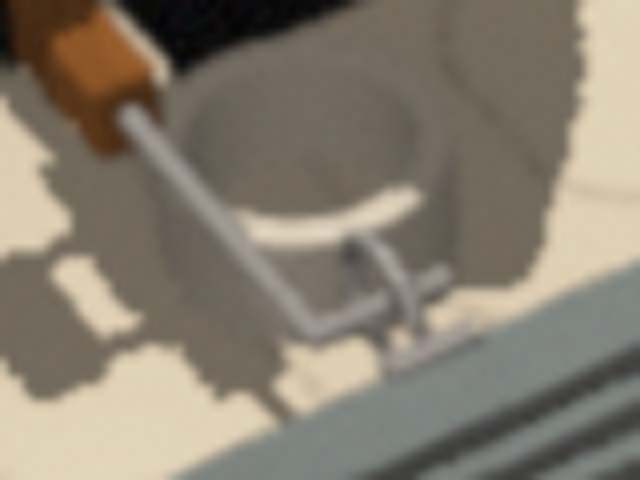

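View pics/q_top_z320_180.png

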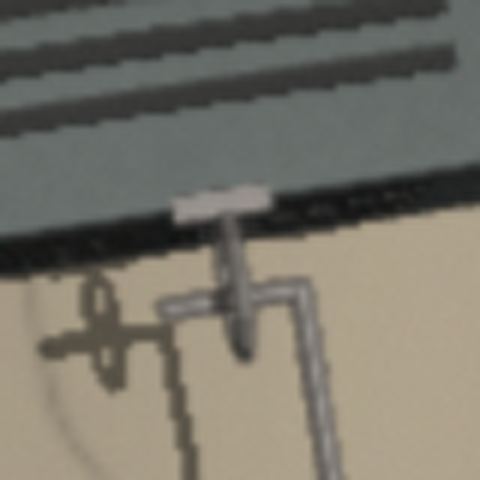

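Request:
{"api": "send_rows", "payload": {"plan": "0 8 0 0 0; 0 11 0 0 0; 0 12 0 0 0; 0 12 0 0 0; 0 12 0 0 0; 0 10 0 0 0; 0 0 0 0 0"}}

```text
t: 19.85
eef_pos: [454.5, -172.7, 90.3]
tcp_rot: [3.119, -0.025, 0.156]
ft_force: [0.0, -0.7, -1.8]
opening: 0.252
```

```bash
python3 snap.py r top scene; python3 -c "
from go import *
rep((430,-290,60),-.05)"
```

```text
t 19.95 pos [ 454.1 -171.5   90.2] rot [ 3.119 -0.024  0.157] F [ 1.4 -0.3 -1.2] open 0.249
t 19.95 pos [ 454.1 -171.5   90.2] rot [ 3.119 -0.024  0.157] F [ 1.4 -0.3 -1.2] open 0.249
tool shift [-42.3 113.3  30.2]
turn 0.207
```

View pics/r_top.png

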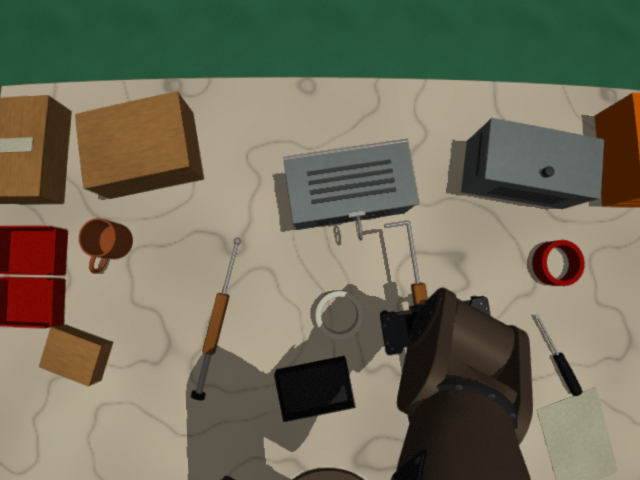

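View pics/r_scene.png

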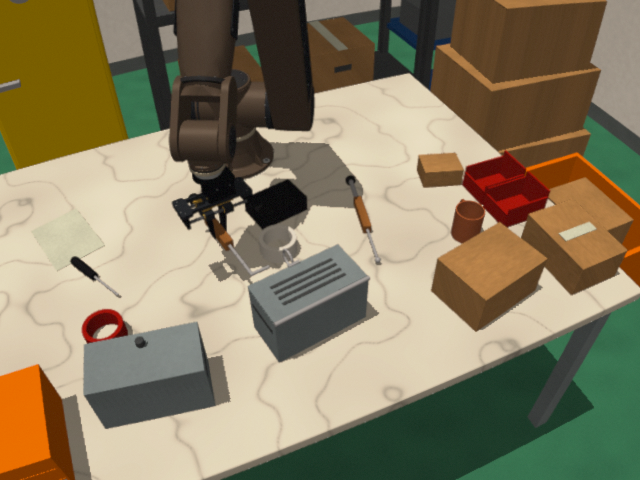

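Request:
{"api": "send_rows", "payload": {"plan": "-8 20 0 0.06 0; -8 25 0 0.06 0; -8 25 0 0.06 0; -5 25 0 0.05 0; 0 20 0 0 0; 0 10 0 0 0; 0 0 0 0 0"}}

```text
t: 20.65
eef_pos: [427.2, -298.5, 91.7]
tcp_rot: [3.127, -0.027, -0.078]
ft_force: [-0.4, 1.1, -0.4]
opening: 0.254
```

```bash
python3 snap.py s scene top; python3 -c "
from go import *
rep((445,-300,-24),-.078)"
python3 zoom.py s_scene 130 200 140 120 5
```

```text
t 20.75 pos [ 427.2 -297.3   91.6] rot [ 3.128 -0.026 -0.077] F [ 0.7  0.9 -1.8] open 0.252
t 20.75 pos [ 427.2 -297.3   91.6] rot [ 3.128 -0.026 -0.077] F [ 0.7  0.9 -1.8] open 0.252
tool shift [ 18.    1.3 115.6]
turn 0.001
```

View pics/s_scene_z130_200.png

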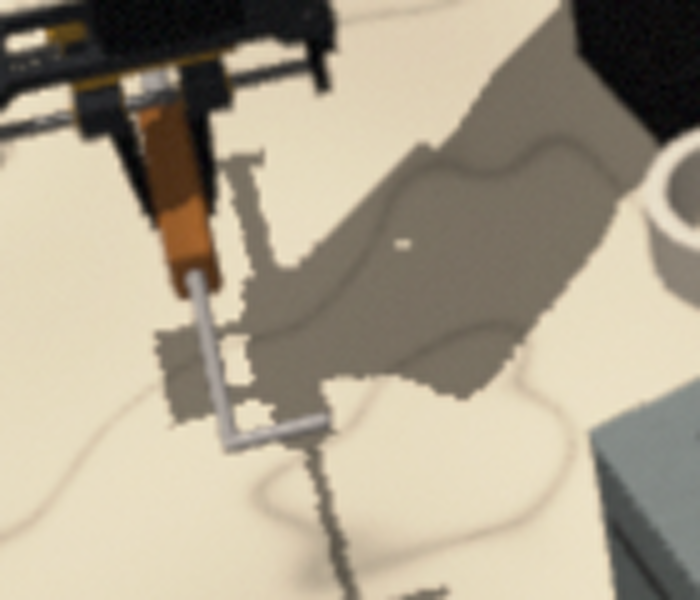

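View pics/s_top.png

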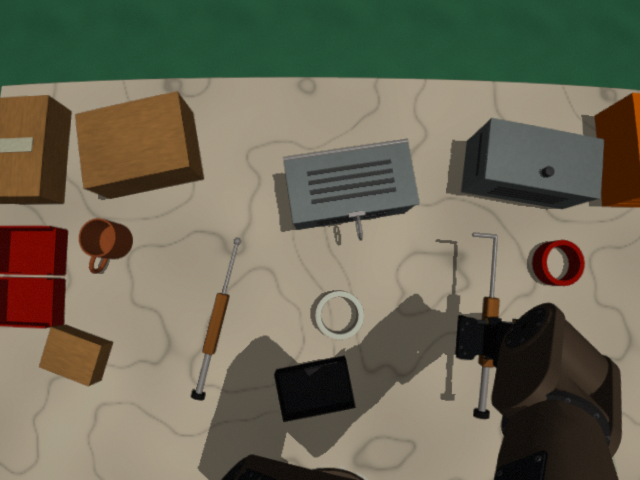

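Request:
{"api": "send_rows", "payload": {"plan": "3 0 15 0 0; 3 0 20 0 0; 3 0 25 0 0; 0 0 20 0 0; 0 0 10 0 0; 0 0 0 0 0"}}

```text
t: 21.35
eef_pos: [440.4, -293.2, 0.2]
tcp_rot: [3.128, -0.027, -0.07]
ft_force: [-0.5, 0.1, -0.8]
opening: 0.25
```

```bash
python3 snap.py u scene top
python3 zoom.py u_scene 130 200 140 120 5; python3 zoom.py u_top 430 210 90 220 2.7
```

```text
t 21.45 pos [ 440.8 -293.9    1.5] rot [ 3.126 -0.029 -0.07 ] F [ 0.3  0.2 -2.1] open 0.249
```

View pics/u_scene_z130_200.png

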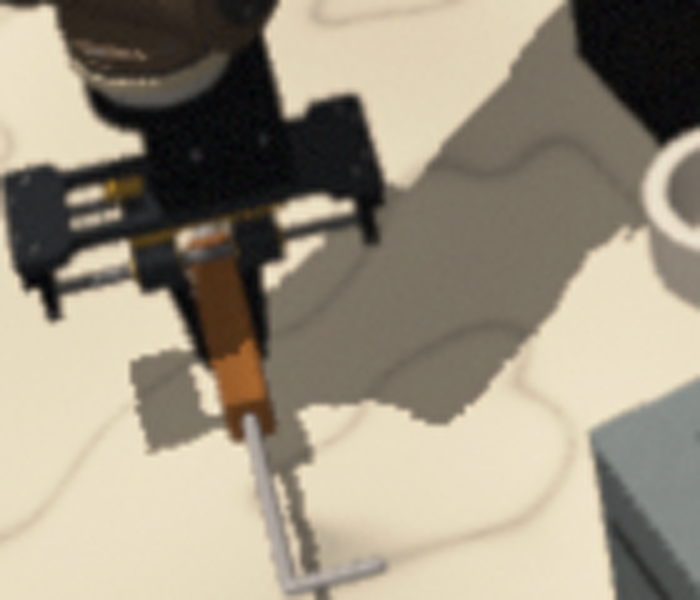

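View pics/u_top_z430_210.png

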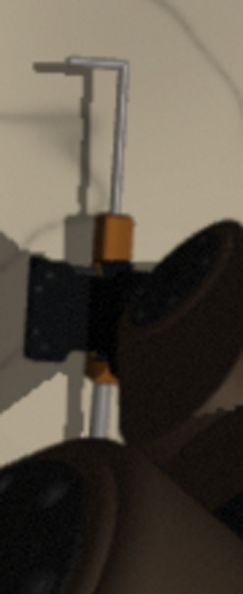

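Request:
{"api": "send_rows", "payload": {"plan": "0 0 5 0 0; 0 0 5 0 0; 0 0 3 0 0; 0 0 0 0 0"}}

```text
t: 21.85
eef_pos: [442.2, -294.8, -10.0]
tcp_rot: [3.124, -0.032, -0.07]
ft_force: [-0.4, 0.3, -2.0]
opening: 0.252
```

Request:
{"api": "send_rows", "payload": {"plan": "0 0 3 0 0; 0 0 0 0 0"}}

```text
t: 22.05
eef_pos: [442.4, -295.0, -13.1]
tcp_rot: [3.124, -0.032, -0.07]
ft_force: [-0.1, 0.2, -1.7]
opening: 0.248
```

Request:
{"api": "send_rows", "payload": {"plan": "0 0 3 0 0; 0 0 0 0 0"}}

```text
t: 22.25
eef_pos: [442.6, -295.2, -16.1]
tcp_rot: [3.123, -0.033, -0.07]
ft_force: [-0.8, 0.2, 0.5]
opening: 0.249
```

Request:
{"api": "send_rows", "payload": {"plan": "0 0 2 0 0; 0 0 0 0 0"}}

```text
t: 22.45
eef_pos: [442.9, -295.4, -18.1]
tcp_rot: [3.123, -0.033, -0.07]
ft_force: [-0.4, -0.1, 0.1]
opening: 0.25
```

Request:
{"api": "send_rows", "payload": {"plan": "0 0 2 0 0; 0 0 0 0 0"}}

```text
t: 22.65
eef_pos: [443.1, -295.6, -20.0]
tcp_rot: [3.123, -0.033, -0.07]
ft_force: [0.3, -0.5, 0.3]
opening: 0.25
```

Request:
{"api": "send_rows", "payload": {"plan": "0 0 2 0 0; 0 0 0 0 0"}}

```text
t: 22.85
eef_pos: [443.3, -295.7, -22.1]
tcp_rot: [3.123, -0.034, -0.07]
ft_force: [1.3, 0.0, 0.4]
opening: 0.25
```

```bash
python3 snap.py v scene top
python3 zoom.py v_scene 130 200 140 160 4; python3 zoom.py v_top 430 210 90 220 2.7
```

```text
t 22.95 pos [ 443.3 -295.7  -22. ] rot [ 3.123 -0.034 -0.07 ] F [0.9 0.5 0.1] open 0.251
```

View pics/v_scene_z130_200.png

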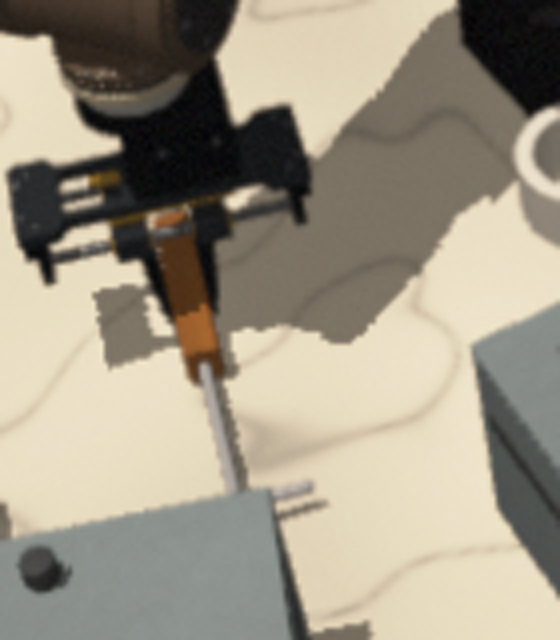

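View pics/v_top_z430_210.png

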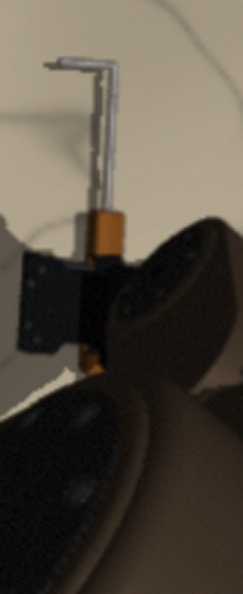

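Request:
{"api": "send_rows", "payload": {"plan": "0 0 2 0 0; 0 0 0 0 0"}}

```text
t: 23.15
eef_pos: [443.5, -295.8, -24.1]
tcp_rot: [3.123, -0.034, -0.07]
ft_force: [0.7, 0.4, 0.3]
opening: 0.25
```

Request:
{"api": "send_rows", "payload": {"plan": "0 0 1.5 0 0; 0 0 0 0 0"}}

```text
t: 23.35
eef_pos: [443.6, -295.9, -24.7]
tcp_rot: [3.122, -0.035, -0.071]
ft_force: [0.5, 0.9, -1.0]
opening: 0.25
```

Request:
{"api": "send_rows", "payload": {"plan": "0 0 1.5 0 0; 0 0 0 0 0"}}

```text
t: 23.55
eef_pos: [443.6, -295.9, -24.5]
tcp_rot: [3.122, -0.036, -0.071]
ft_force: [0.9, -0.1, -1.2]
opening: 0.25
```

```bash
python3 snap.py w scene top wrist
python3 zoom.py w_scene 160 260 70 80 8; python3 zoom.py w_top 435 220 60 80 7
```

```text
t 23.70 pos [ 443.7 -296.   -24.8] rot [ 3.122 -0.035 -0.071] F [-0.1  0.8  7.2] open 0.252
```

View pics/w_top_z435_220.png

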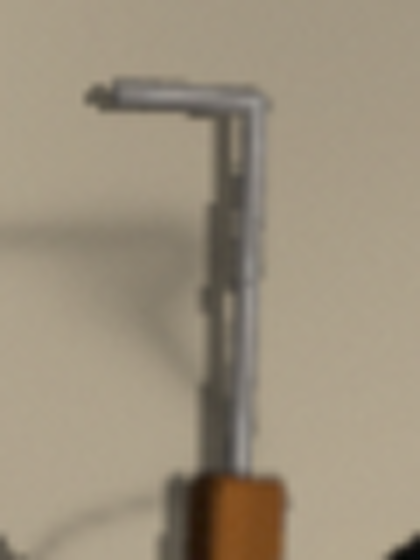

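View pics/w_scene_z160_260.png

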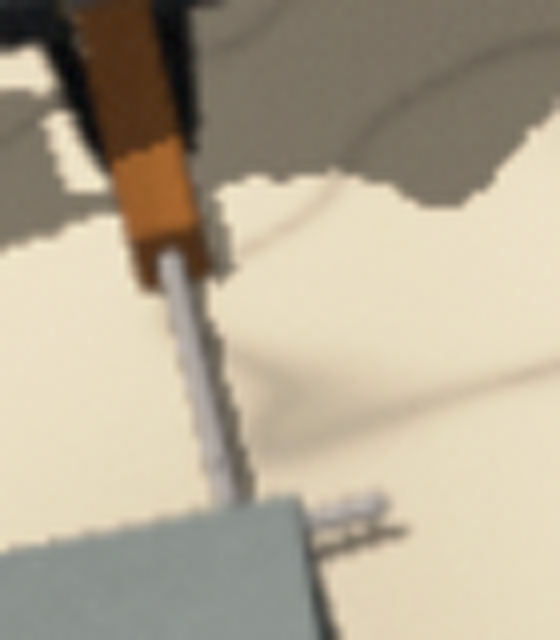

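Request:
{"api": "send_rows", "payload": {"plan": "0 0 0 0 26; 0 0 0 0 28; 0 0 0 0 30; 0 0 0 0 34; 0 0 0 0 40; 0 0 0 0 60; 0 0 0 0 80; 0 0 0 0 80"}}

```text
t: 24.5
eef_pos: [443.5, -295.9, -25.9]
tcp_rot: [3.122, -0.034, -0.071]
ft_force: [-0.2, -0.1, -0.1]
opening: 0.617
```

Request:
{"api": "send_rows", "payload": {"plan": "0 0 0 0 80; 0 0 0 0 80; 0 0 -3 0 80; 0 0 -10 0 80; 0 0 -25 0 80; 0 0 -40 0 80; 0 0 -40 0 80; 0 0 -30 0 80"}}

```text
t: 25.3
eef_pos: [436.7, -291.3, 126.3]
tcp_rot: [3.127, -0.029, -0.071]
ft_force: [0.5, -0.5, -0.1]
opening: 0.841
```

Request:
{"api": "send_rows", "payload": {"plan": "-10 20 -20 0 80; -20 40 0 0 80; -20 40 0 0 80; -20 40 0 0 80; -10 30 0 0 80; 0 0 0 0 80"}}

```text
t: 25.9
eef_pos: [342.3, -460.7, 159.6]
tcp_rot: [3.116, -0.039, -0.066]
ft_force: [0.7, 0.3, -0.2]
opening: 0.839
```

```bash
python3 snap.py x scene top
python3 zoom.py x_scene 140 200 250 170 3; python3 zoom.py x_top 430 215 80 185 3.2;python3 zoom.py x_top 260 100 200 150 4
```

```text
t 26.00 pos [ 343.4 -457.8  159.3] rot [ 3.117 -0.038 -0.065] F [ 0.2 -0.9 -0.2] open 0.841
```

View pics/x_scene_z140_200.png

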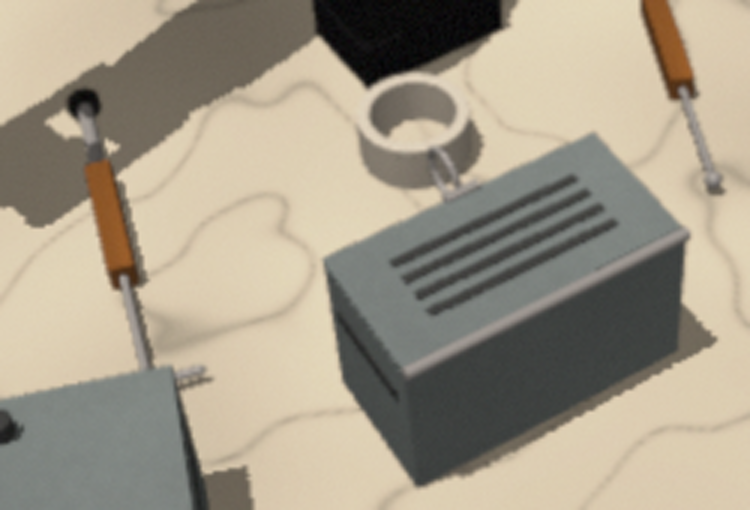

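View pics/x_top_z430_215.png

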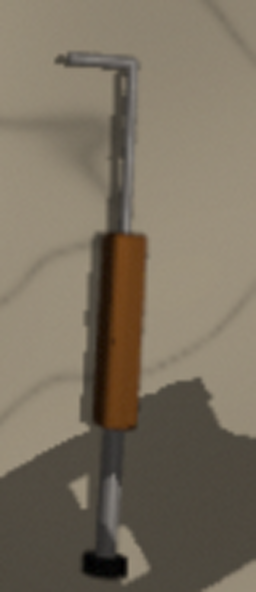

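View pics/x_top_z260_100.png

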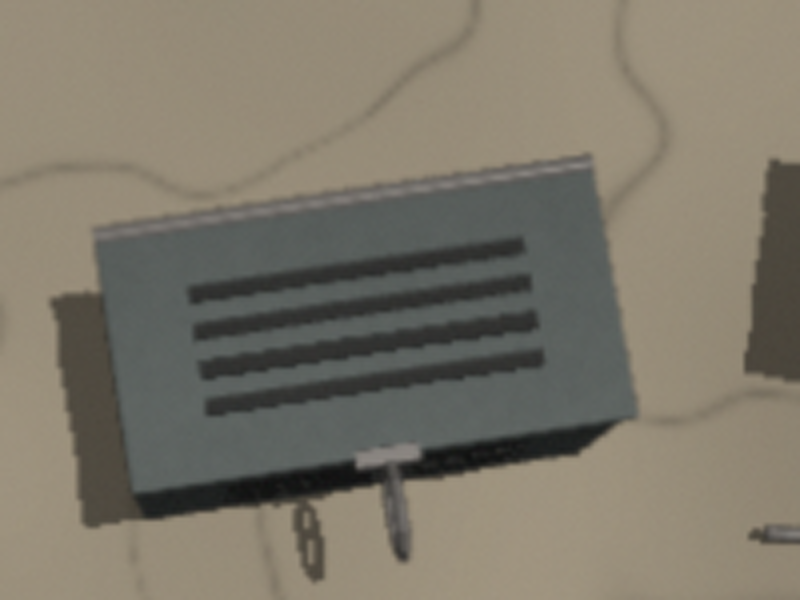

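Run:
```python
from geo import *
from scipy.optimize import least_squares
np.set_printoptions(precision=1,suppress=True)
t=lambda x,y:((x+.5)/3.2-.5+430,(y+.5)/3.2-.5+215)
s=lambda x,y:((x+.5)/3-.5+140,(y+.5)/3-.5+200)
# rod/handle front junction and butt end
for n,a,b in [('junc',t(124,235),s(123,279)),('butt',t(104,568),s(84,103))]: print(n,*tri(('top',a),('scene',b)))
t4=lambda x,y:((x+.5)/4-.5+260,(y+.5)/4-.5+100)
for n,a,b in [('lidFR',t4(637,417),s(325,263)),('hingeR',t4(592,158),s(407,372)),('hingeL',t4(95,232),s(687,233))]: print(n,*tri(('top',a),('scene',b)))
```

```text
junc [ 505.3 -301.     9.1] [1.7444516319822265, 1.7444516319820615]
butt [ 283.6 -284.1   11.4] [2.0609225540256233, 2.060922554025533]
lidFR [ 666.9 -164.1  138. ] [2.75588989279753, 2.7558898927974953]
hingeR [ 790.2 -144.5  145. ] [2.054432392799889, 2.054432392799993]
hingeL [752.6  90.7 142.7] [1.4070413567674231, 1.4070413567674338]
```

```bash
python3 -c "
from cell import job_done
print(job_done())"
```

```text
the job is handed in; nothing more can be done
None
```

The lid is shut and the hook pole is lying flat on the bench, clear of everything. I handed the job in at about 26 s.

**What I did:** I picked up the right-angle hook pole by its handle and put the pin through the ring. I swung the lid down with the hook, and the pin was in the ring in every picture I took. I kept pressing past the point where the lid stopped moving, then unhooked sideways. I lowered the pole until it touched the bench before opening the gripper, and then moved the arm away.

**Last checks:**
- **Lid:** It did not move beyond picture noise over the last two presses. Two-camera heights were about 138 mm at the front edge and 143–145 mm at the hinge, which fits a shut lid within the cameras' few mm of error.
- **Pole:** It measured 9 mm high at the front of the handle and 11 mm at the butt, so it is level. At the start the same method gave about 12 mm.
- **Forces:** The highest wrist force I saw was about 7 N.

**What went wrong or disagreed:**
- **First grasp:** The gripper closed on nothing above the handle. The fingertips touch the bench when the reported TCP height is about −26 mm, so they sit well above where the state puts them. I found the bench by feel and grasped again.
- **Height readings:** The two fixed cameras consistently read a few mm lower than the heights in the text.
- **Pole in the grip:** It tilted slightly, nose up, while I pressed the lid down. It levelled when set down, with at most a few mm of settling at release.

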